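# Gauge the clearance under the spray booth door

### The job

Find the clearance under the spray booth's sliding door with the double-ended step gauge, working up from its thinnest leaf: first slide the thin end under the door, square to it, until the gauge's thick middle stops against the door. Draw it out, lay it down flat clear of the door and let go, then take it by the other end and slide the thick end under until a step binds against the door and it will go no farther. Leave it lying there, flat, square and pushed up to that step; do not force it or shove the door along, and leave the cup, fitting and wrench alone.

Things in the scene. Friction and masses are not known exactly. Their poses are not given: they have to be found in the camera images.
- slot (a point): Middle of the lower front edge of the sliding door's bottom rail: its height over the bench is the clearance, 13 to 16 mm; the bench runs on level under it. x points level into the booth, square to the door (push the gauge along +x), y along the door, z up. Rail 20 mm deep (x), 30 mm high; door 220 mm wide, its front upright over this point. Behind the rail 100 mm of bench is free.
- booth: Clear polycarbonate booth in an aluminium frame, 455 mm long, 300 deep, 312 high, fixed. Origin on the bench at the doorway's middle, axes as slot. The door hangs in the steel runner along the top of the front and slides along y only, with about 6 N friction; it cannot lift or give along x. An upright bar handle stands 22 mm out of the door, 100 mm to +y of slot, 115 to 195 mm up.
- gauge_mid (a point): Centre of the bare aluminium step gauge, 9 mm over its flat underside. Bar 172 mm long (x), 40 wide (y), about 0.25 kg, lying flat, steps on top (z up). Middle body 60 mm long, 18 thick; each end has two leaves, each 28 mm long. Either the 14.5 mm leaf or the body binds at last. Hold it by the end not being tried, some 24 mm from its tip: nearer, the hand meets the door.
- thin_tip (a point): Middle of the end face of the gauge's thin end, 86 mm from its centre along its +x, 3.5 mm over the underside. From this tip: a 7 mm leaf, a 9.5 mm leaf, then the 18 mm body. Both these leaves always go under the door.
- thick_tip (a point): Middle of the end face of the gauge's thick end, 86 mm from its centre along its -x, 6 mm over the underside. From this tip: a 12 mm leaf, a 14.5 mm leaf, then the 18 mm body. The 12 mm leaf always goes under the door.
- cup: Blue plastic drip cup, 64 mm across, 55 mm high, standing on the bench; origin under its centre. Bystander.
- fitting: Brass test fitting, standing, 30 mm across, 42 mm high; origin under its centre. Bystander.
- wrench: Black nozzle wrench lying on the bench, 195 mm long (its x axis), 40 mm wide, 8 mm thick; origin under its middle. Bystander.
Not all that is in view belongs to the job. Of the things shaped like the part that bears gauge_mid, the aluminium one is meant.

How it is judged:
By the outcome, as a careful person would: the job done as asked, in the order asked, and still so for the second after the job is handed in, with the robot touching nothing.
It also fails if it takes over 51 s, if anything falls off the work surface, if the arm or the gripper's body presses on something with over 40 N, if the wrist force passes 120 N, or if a joint passes its speed limit or range.

### The arm

A 6-joint arm with a two-finger parallel gripper is mounted at the origin on the work surface. World frame = base frame: x ahead of the robot, y to its left, z up, the work surface at z = 0. Lengths are in m, angles in rad, forces in N, time in s.
With the tool pointing down it reaches from about 0.275 to 0.975 m from the base axis. Payload 8.4 kg.
Tool frame: the origin (TCP) lies between the finger pads; the fingertips stand 17 mm ahead of it and the grasp point (between the pads) lies 2 mm behind it; x points along the fingers, y is the direction in which the jaws open and shut, and the axes are right-handed (so a half turn about x gives the same grasp; the last joint's range is limited). The gripper opens to 92 mm and grips with 3 to 60 N. Pads are 20 mm wide; open, the fingers measure 128 mm over their backs; the gripper's body (75 mm by 189 mm) begins 69 mm behind the grasp point.
Start: joints at [-1.163, 0.353, 1.633, -0, 1.155, -0.002], TCP at [0.249, -0.573, 0.232] pointing down, gripper open.
Joint ranges: [-2.63, 2.63], [-0.92, 2.1], [0.06, 2.66], [-1.3, 4.44], [0, 2.69], [-3.02, 3.02]. Speed limits (rad/s): [2.22, 2.22, 2.79, 3.14, 3.14, 3.14].

### API

Orientations are given as a unit quaternion [x, y, z, w].
In Python, from workcell import * gives the robot as it stands. The module is installed in compiled form; this text tells all that it offers.
- The arm moves only by the shell command python3 -m jog 'ROWS' [FORCE]. ROWS is a JSON object of lists of equal length, an entry for each row: "grip": the finger opening in cm, from 0 to 9.19; "dp": the shift along the tool's x, y, z in cm, a list of three; "rot": the turn, a rotation vector about the tool's x, y, z in degrees, a list of three. In form: {"grip": [grip, ...], "dp": [[x, y, z], ...], "rot": [[rx, ry, rz], ...]}. A call has 1 to 5 rows; each row shifts and turns the pose as measured when the row begins, along the tool's axes as they then stand; what a row does not reach is not made up. A row lasts 1/8 s, in which the tool goes at most 62.5 mm and 10.7 degrees, less where a joint would pass 70% of its speed; a pose out of reach is approached as far as the arm can. A call is refused whole if a number of a shift passes 6.25 or a number of a turn 10.7, either way. A call with a gripper value outside its range is refused whole. The fingers move at their own pace and stop on an object; FORCE is the grip in N (left out, the last holds). Time passes only in rows, so rows that do not move let the fingers close. It gives the time, the measured TCP pose, the force and the opening at its end, in the units of the state.
- state(): the state, without advancing time (a new reading comes with each control period).
- capture(name): name is "side" or "top"; returns the picture (480x640x3 uint8, red, green, blue); there is no depth.
- camera_model(name): a dict with "fovy" (degrees; the focal length in pixels is half the picture's height over the tangent of half this angle, whatever the lens; pixels are square), "cx", "cy" (the principal point, pixels), "xyz" and "rotation" of the camera in the world. Camera axes: x right, y down, z forward; pixel columns grow to the right and rows downward; lengths in m; the calibration is good to about 2 mm. A picture is of the moment at which its call begins. camera_model takes no time and is no camera call.
- finish_job(): hands the job in, once; it reports no verdict.
The state is a dict: "clock": time; "qpos": joint angles; "qd": joint speeds; "joint_efforts": joint torques, N m; "eef_pos": TCP position; "ee_rot": TCP orientation; "wrist_force": force on the tool from outside, world axes, zero at the start; "ft_torque": the same for the moment, N m; "finger_gap": opening from 0.0 (shut) to 1.0 (fully open).
Only numpy, scipy, OpenCV 4.12 (cv2) and the standard library are available. Lean on these libraries where they do the work, as an engineer would, in place of code of your own. Each camera call takes 0.05 s, during which the arm holds its last target.

## Working session

There is one attempt and no reset: what is moved stays moved. The work goes in short steps, Python scripts to look and compute and a shell command to move; the robot and the scene stay as the last step left them, time stands still between calls to the robot, and variables do not carry over. Pictures are saved under pics/ and viewed, and the job is handed in when it is done.

```bash
mkdir -p pics; python3 - <<'E'
from workcell import *
import cv2
for n in("side","top"):
    im=capture(n);cv2.imwrite(f"pics/{n}0.png",im[:,:,::-1]);m=camera_model(n);print(n,m)
s=state();print(s)
E
```

```text
side {'fovy': 45.99251630759171, 'cx': 332.75337710740894, 'cy': 239.05806412144116, 'xyz': array([ 0.35894522, -1.08512191,  0.65401626]), 'rotation': array([ 0.86472679, -0.07947707,  0.03210835, -0.49487375])}
top {'fovy': 44.7906951146632, 'cx': 325.78948128128866, 'cy': 249.31007605798504, 'xyz': array([ 0.28930558, -0.07594007,  1.12807518]), 'rotation': array([ 0.73825608, -0.66698873,  0.06870444, -0.07337372])}
{'clock': 0.1, 'qpos': array([-1.16340027e+00,  3.53563611e-01,  1.63402774e+00,  1.89229204e-05,
        1.15523086e+00, -2.41973407e-03]), 'qd': array([-0.00028404, -0.00132968, -0.00133414, -0.00091816,  0.00156559,
       -0.00104493]), 'joint_efforts': array([-8.73333247e-04, -5.94910383e+01, -3.34930408e+01,  6.97933836e-02,
        1.83420628e-02, -2.67354437e-05]), 'eef_pos': array([ 0.24885391, -0.57286555,  0.23096201]), 'ee_rot': array([-0.69223291, -0.14430434,  0.69239577, -0.14345022]), 'wrist_force': array([-0.29000039,  0.16748157,  0.43515894]), 'ft_torque': array([0.00844126, 0.02701184, 0.00507466]), 'finger_gap': 1.003114742567471}
```

View pics/side0.png

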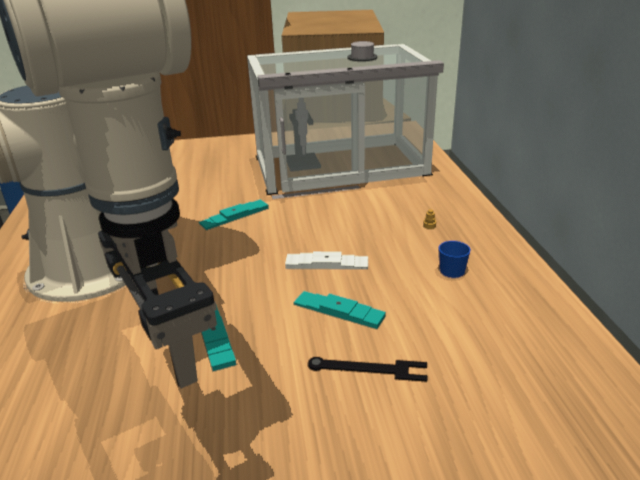

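View pics/top0.png

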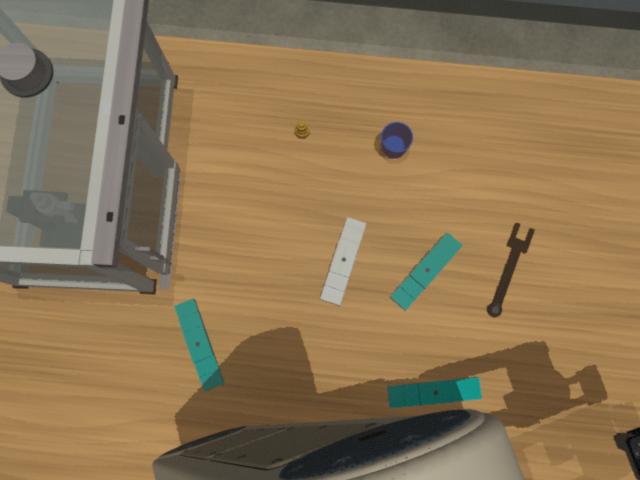

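```bash
cat > h.py <<'E'
import numpy as np, cv2
from scipy.spatial.transform import Rotation as R
from workcell import *
def cam(n):
    m=camera_model(n);f=240/np.tan(np.radians(m["fovy"])/2)
    return m,f,R.from_quat(m["rotation"])
def ray(n,px):
    m,f,r=cam(n);return np.array(m["xyz"]),r.apply([(px[0]-m["cx"])/f,(px[1]-m["cy"])/f,1])
def onz(n,px,z=0.):
    o,d=ray(n,px);return o+d*(z-o[2])/d[2]
def proj(n,p):
    m,f,r=cam(n);c=r.inv().apply(np.array(p)-m["xyz"]);return np.array([m["cx"]+f*c[0]/c[2],m["cy"]+f*c[1]/c[2]])
def tri(ps,pt):
    o1,d1=ray("side",ps);o2,d2=ray("top",pt)
    t=np.linalg.lstsq(np.c_[d1,-d2],o2-o1,rcond=None)[0];a=o1+t[0]*d1;b=o2+t[1]*d2
    return (a+b)/2,np.linalg.norm(a-b)
def crop(n,name,x,y,w,h,k,im=None):
    im=capture(n) if im is None else im
    cv2.imwrite("pics/"+name,cv2.resize(im[y:y+h,x:x+w,::-1] ,None,fx=k,fy=k,interpolation=cv2.INTER_CUBIC))
E
python3 - <<'E'
from h import *
s=cv2.imread("pics/side0.png")[:,:,::-1];t=cv2.imread("pics/top0.png")[:,:,::-1]
crop("side","c1.png",240,60,220,150,3.6,s)
crop("side","c2.png",270,235,120,60,6.5,s)
crop("top","c3.png",300,205,80,110,5,t)
crop("top","c4.png",80,60,130,240,2.5,t)
print(onz("side",(327,261)),onz("top",(344,260)))
E
```

```text
[ 0.50401258 -0.07847068  0.        ] [ 0.50105472 -0.09457774  0.        ]
```

View pics/c1.png

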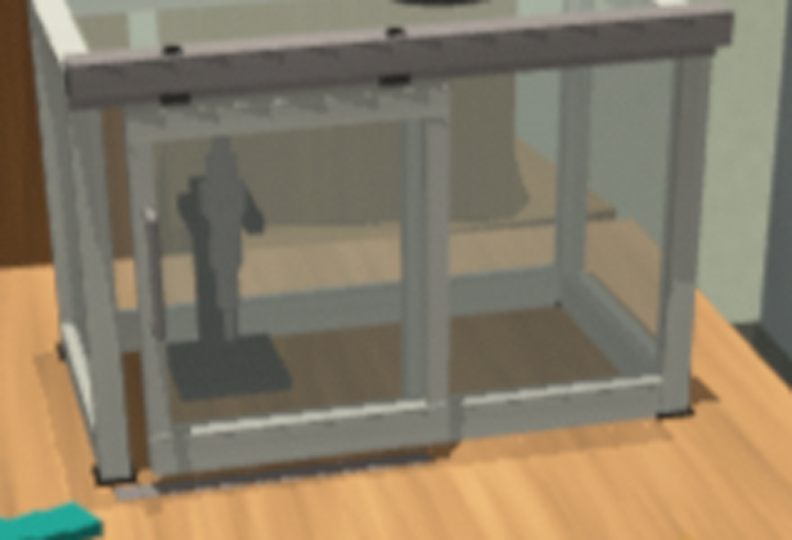

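View pics/c2.png

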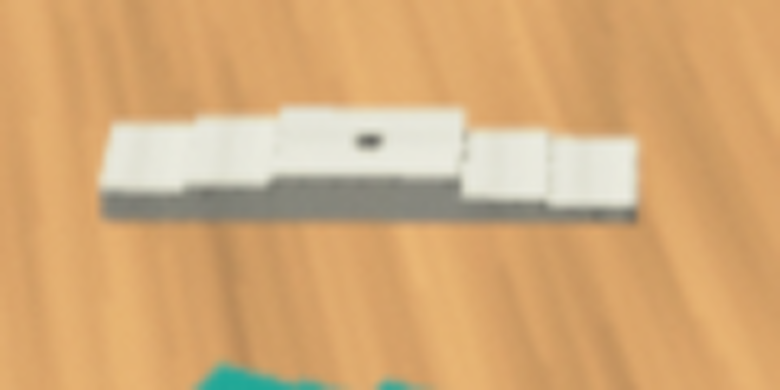

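View pics/c3.png

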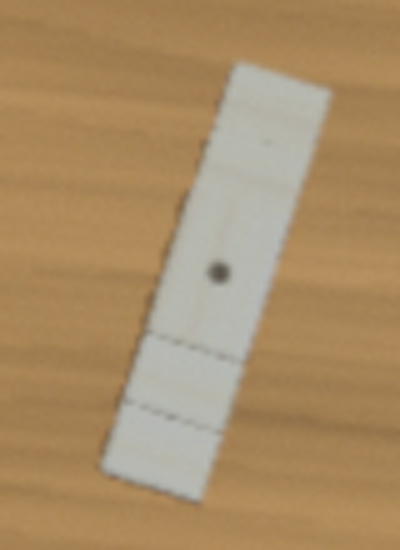

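View pics/c4.png

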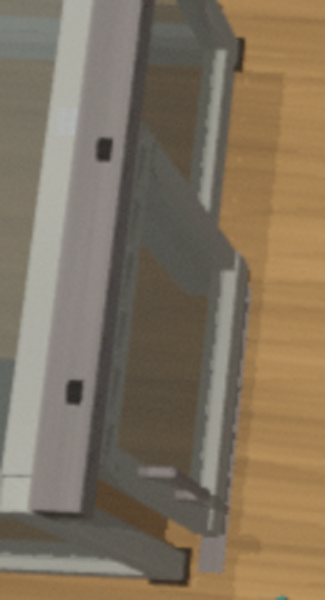

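```bash
python3 - <<'E'
from h import *
s=cv2.imread("pics/side0.png")[:,:,::-1];t=cv2.imread("pics/top0.png")[:,:,::-1]
crop("side","c5.png",260,170,120,35,6.6,s)
crop("top","c6.png",130,150,60,150,4,t)
E
```

```text
(no output)
```

View pics/c5.png

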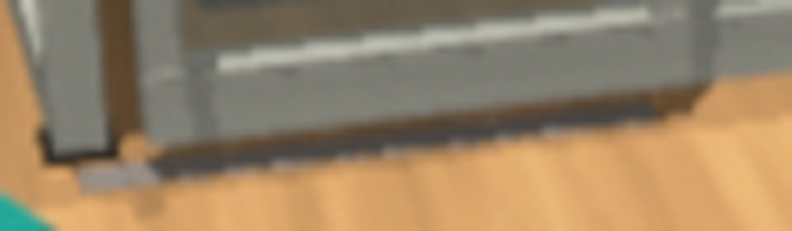

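View pics/c6.png

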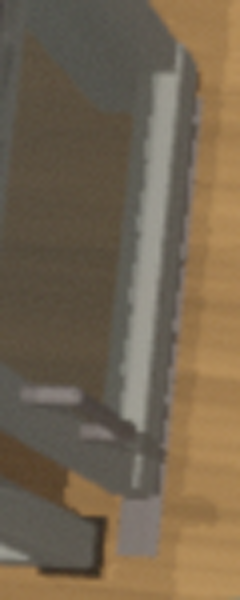

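```bash
python3 - <<'E'
from h import *
for z in(.013,.0145,.016):
    L=onz("side",(282.7,192),z);Rr=onz("side",(367.3,182.7),z)
    print("side",L,Rr,np.linalg.norm(L-Rr),np.degrees(np.arctan2(*(Rr-L)[1::-1])))
    L=onz("top",(169.5,273.7),z);Rr=onz("top",(179.2,171.2),z)
    print("top",L,Rr,np.linalg.norm(L-Rr),np.degrees(np.arctan2(*(Rr-L)[1::-1])))
# gauge corners: top view c3 /5+(300,205)
def T(x,y,z):return onz("top",(x/5+300,y/5+205),z)
def S(x,y,z):return onz("side",(x/6.5+270,y/6.5+235),z)
print("mid hole",T(218,272,.018),S(369,141,.018))
print("thin tip",(T(236,62,.007)+T(331,93,.007))/2,(S(550,206,.007)+S(637,207,.007))/2)
a=(T(236,62,.007)+T(331,93,.007))/2;b=(T(102,469,.012)+T(202,500,.012))/2
print(a,b,(a+b)/2,np.linalg.norm(a-b),np.degrees(np.arctan2(*(a-b)[1::-1])))
a=S(637,207,.007);b=S(101,191,.012); print(a,b,np.linalg.norm(a-b),np.degrees(np.arctan2(*(a-b)[1::-1])))
print("other end corner far", S(113,124,.012),S(637,138,.007))
E
```

```text
side [0.44124101 0.2533446  0.013     ] [0.66892671 0.26121714 0.013     ] 0.22782175765539156 1.9802904555936467
top [0.43749456 0.2391484  0.013     ] [0.64547001 0.25189139 0.013     ] 0.20836547030560032 3.5062192533964467
side [0.44104844 0.25021254 0.0145    ] [0.66820134 0.25806666 0.0145    ] 0.22728864693778128 1.9802904555937266
top [0.43729522 0.23872455 0.0145    ] [0.6449909  0.25145039 0.0145    ] 0.20808517691377718 3.506219253396436
side [0.44085586 0.24708048 0.016     ] [0.66747597 0.25491618 0.016     ] 0.22675553622017097 1.9802904555936953
top [0.43709588 0.23830069 0.016     ] [0.64451178 0.25100939 0.016     ] 0.20780488352195384 3.5062192533964276
mid hole [ 0.49877474 -0.09339692  0.018     ] [ 0.50223187 -0.08956234  0.018     ]
thin tip [ 0.58167302 -0.11198304  0.007     ] [ 0.56866359 -0.12563819  0.007     ]
[ 0.58167302 -0.11198304  0.007     ] [ 0.41470071 -0.07611247  0.012     ] [ 0.49818687 -0.09404775  0.0095    ] 0.17085505556777836 -12.124540881642464
[ 0.58217795 -0.1287472   0.007     ] [ 0.4145656 -0.0920987  0.012    ] 0.17164501763713041 -12.333641258613195
other end corner far [ 0.42244694 -0.05245652  0.012     ] [ 0.59130807 -0.08861529  0.007     ]
```

```bash
python3 - <<'E'
from h import *
im={n:cv2.imread(f"pics/{n}0.png") for n in("side","top")}
def fit(n,p,q,half=3,trim=.06):
    g=cv2.GaussianBlur(cv2.cvtColor(im[n],cv2.COLOR_BGR2GRAY),(0,0),.7).astype(np.float32)
    p=np.array(p,float);q=np.array(q,float);d=(q-p)/np.linalg.norm(q-p);nn=np.array([-d[1],d[0]])
    o=np.arange(-half,half+.01,.1);pts=[]
    for t in np.linspace(trim,1-trim,80):
        c=p+t*(q-p);xy=c+o[:,None]*nn
        v=cv2.remap(g,xy[:,0].astype(np.float32)[None],xy[:,1].astype(np.float32)[None],cv2.INTER_LINEAR)[0]
        pts.append(c+o[np.argmax(abs(np.gradient(v)))]*nn)
    pts=np.array(pts,np.float32)
    vx,vy,x,y=cv2.fitLine(pts,cv2.DIST_HUBER,0,.01,.01).ravel()
    r=(pts-[x,y])@[-vy,vx]
    m=np.array([x,y]);v=np.array([vx,vy]);a=m+v*((p-m)@v);b=m+v*((q-m)@v)
    return a,b,np.median(abs(r))
for nm,n,p,q,z in [("railbot","side",(282.7,192),(367.3,182.7),.0145),("railtop-front","side",(291,180),(362,171),.0445),("runnerbot","side",(260,88.5),(441,73),.3),
  ("fixedrail","side",(368,181),(424,174),.0),
  ("runner front","top",(146,5),(118,262),.31),("runner back","top",(118,5),(93,262),.31),("rail front","top",(179.2,171.2),(169.5,273.7),.0145),("frame back left","top",(50,70),(35,240),.31)]:
    a,b,r=fit(n,p,q);A,B=onz(n,a,z),onz(n,b,z);d=B-A; d*=np.sign(d[0])
    print(nm,a.round(1),b.round(1),"res",round(float(r),2),A.round(4),B.round(4),np.degrees(np.arctan2(d[1],d[0])).round(2))
E
```

```text
railbot [282.7 192. ] [367.2 182.1] res 0.19 [0.441  0.25   0.0145] [0.6689 0.262  0.0145] 3.02
railtop-front [290.7 177.7] [361.9 169.7] res 0.16 [0.4659 0.2684 0.0445] [0.6577 0.2783 0.0445] 2.95
runnerbot [260.2  90.5] [441.1  74.5] res 0.36 [0.404  0.1878 0.3   ] [0.8369 0.2159 0.3   ] 3.72
fixedrail [368.1 181.9] [424.1 175.1] res 0.29 [0.6785 0.293  0.    ] [0.8407 0.3026 0.    ] 3.41
runner front [142.6   4.7] [118.4 262. ] res 0.64 [0.8156 0.2629 0.31  ] [0.4073 0.2302 0.31  ] 4.57
runner back [122.1   5.5] [ 91.4 261.8] res 0.36 [0.8109 0.2944 0.31  ] [0.4037 0.2685 0.31  ] 3.63
rail front [179.3 171.2] [169.1 273.7] res 0.26 [0.645  0.2513 0.0145] [0.4373 0.2395 0.0145] 3.26
frame back left [47.8 69.9] [ 36.9 240.1] res 1.65 [0.6909 0.3885 0.31  ] [0.427 0.352 0.31 ] 7.87
```

```bash
python3 - <<'E'
from h import *
s=state();M=R.from_quat(s["ee_rot"]).as_matrix();print(M.round(3), s["qpos"].round(3))
d=np.array([np.cos(np.radians(-12.2)),np.sin(np.radians(-12.2))]);mid=np.array([.499,-.092])
print("grasp thick",mid-62e-3*d)
E
```

```text
[[-0.     0.398 -0.917]
 [ 0.001 -0.917 -0.398]
 [-1.    -0.001 -0.   ]] [-1.163  0.354  1.634  0.     1.155 -0.002]
grasp thick [ 0.43840021 -0.07889786]
```

```bash
cat >> h.py <<'E'
def go(p,yaw=None):
    s=state();M=R.from_quat(s["ee_rot"]).as_matrix();y=np.degrees(np.arctan2(M[1,1],M[0,1]))
    e=M.T@(np.array(p)-s["eef_pos"])*100
    print("t",round(s["clock"],2),"pos",s["eef_pos"].round(4),"yaw",y.round(2),"tilt",M[2].round(3),"F",s["wrist_force"].round(1),"gap",round(s["finger_gap"]*9.19,2),"j",s["qpos"].round(2))
    print("dp cm",e.round(2), "rx",None if yaw is None else round(-((yaw-y+180)%360-180),2))
E
python3 -m jog '{"grip":[7,7,7,7,7],"dp":[[1,-3.8,-3.7],[1,-3.8,-3.7],[1,-3.8,-3.7],[1,-3.8,-3.7],[1,-3.8,-3.7]],"rot":[[0,0,0],[0,0,0],[0,0,0],[0,0,0],[0,0,0]]}' 15
python3 -c "
from h import *
go([.438,-.079,.12],-102.2)"
```

```text
clock: 0.72
eef_pos: [0.344, -0.321, 0.1787]
ee_rot: [-0.693, -0.142, 0.693, -0.142]
wrist_force: [0.7, 0.3, -0.3]
finger_gap: 0.76
t 0.72 pos [ 0.344  -0.321   0.1787] yaw -66.84 tilt [-1. -0. -0.] F [ 0.7  0.3 -0.3] gap 6.98 j [-0.75  0.18  2.01  0.    0.96  0.41]
dp cm [  5.87 -18.55 -18.16] rx 35.36
```

```bash

python3 -m jog '{"grip":[7,7,7,7,7],"dp":[[0.8,-3.75,-3.7],[0.8,-3.75,-3.7],[0.8,-3.75,-3.7],[0.8,-3.75,-3.7],[0.8,-3.75,-3.7]],"rot":[[0,0,0],[0,0,0],[0,0,0],[0,0,0],[0,0,0]]}' 15
python3 -m jog '{"grip":[7,7,7,7],"dp":[[0.4,0,0],[0.4,0,0],[0.4,0,0],[0.4,0,0]],"rot":[[8.8,0,0],[8.8,0,0],[8.8,0,0],[8.8,0,0]]}'
python3 -c "
from h import *
go([.438,-.079,.06],-102.2)"
```

```text
clock: 1.35
eef_pos: [0.4419, -0.0675, 0.1373]
ee_rot: [0.693, 0.142, -0.693, 0.141]
wrist_force: [1.6, -0.8, -0.5]
finger_gap: 0.762
clock: 1.85
eef_pos: [0.4423, -0.0627, 0.1198]
ee_rot: [-0.702, 0.078, 0.703, 0.079]
wrist_force: [-0.5, 0.1, 0.7]
finger_gap: 0.758
t 1.85 pos [ 0.4423 -0.0627  0.1198] yaw -102.72 tilt [-1.    -0.001  0.001] F [-0.5  0.1  0.7] gap 6.97 j [-0.14  0.23  2.1   0.    0.81  1.65]
dp cm [5.98 1.69 0.05] rx -0.52
```

```bash

python3 -m jog '{"grip":[7,7,7],"dp":[[3,0.85,0],[3,0.85,0],[0,0,0]],"rot":[[-0.5,0,0],[0,0,0],[0,0,0]]}' 15
python3 - <<'E'
from h import *
go([.438,-.079,.02],-102.2)
t=capture("top");s=capture("side")
crop("top","d1.png",270,200,150,150,4,t);crop("side","d2.png",240,200,160,110,5,s)
E
```

```text
clock: 2.22
eef_pos: [0.4385, -0.0794, 0.0584]
ee_rot: [-0.703, 0.076, 0.703, 0.076]
wrist_force: [0.5, 0.1, 0.5]
finger_gap: 0.76
t 2.23 pos [ 0.4385 -0.0794  0.0584] yaw -102.32 tilt [-1.    -0.001  0.001] F [0.5 0.1 0.5] gap 6.98 j [-0.18  0.34  2.14  0.    0.66  1.6 ]
dp cm [ 3.84 -0.02  0.05] rx -0.12
```

View pics/d1.png

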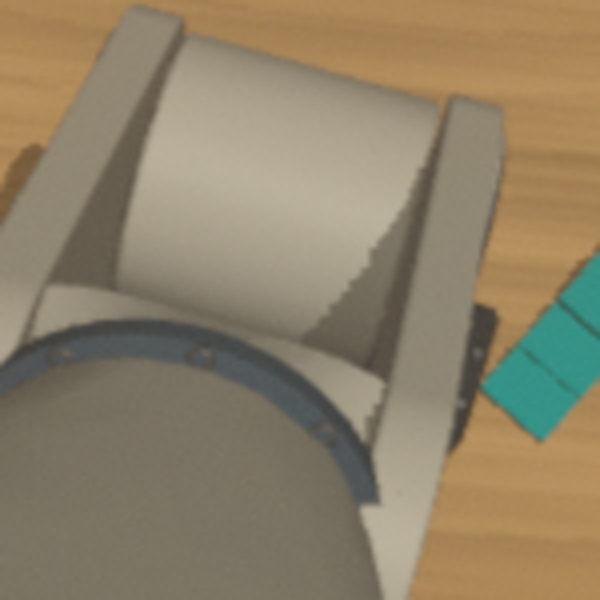

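View pics/d2.png

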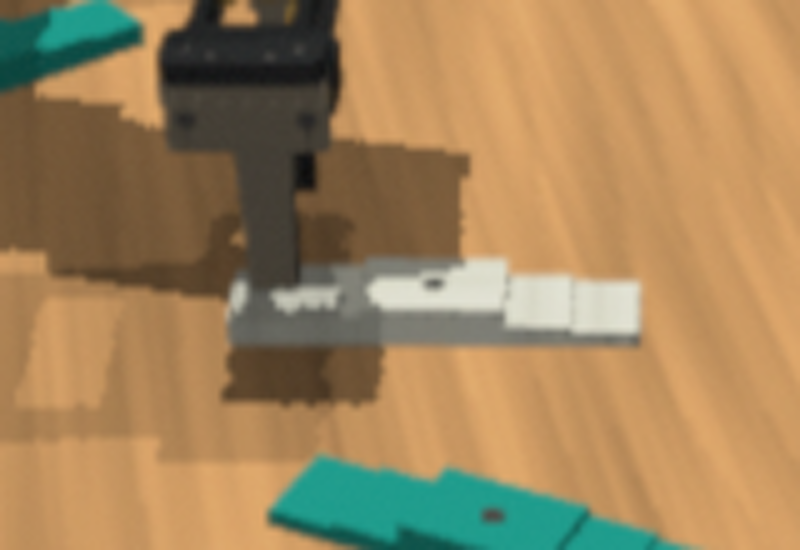

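```bash

python3 -m jog '{"grip":[7,7,7],"dp":[[2,0,0],[1.8,0,0],[0,0,0]],"rot":[[0,0,0],[0,0,0],[0,0,0]]}' 15
python3 -m jog '{"grip":[3,3,3,3],"dp":[[0,0,0],[0,0,0],[0,0,0],[0,0,0]],"rot":[[0,0,0],[0,0,0],[0,0,0],[0,0,0]]}' 20
python3 - <<'E'
from h import *
go([.438,-.079,.12],-102.2)
s=capture("side")
crop("side","d3.png",240,200,160,110,5,s)
E
```

```text
clock: 2.7
eef_pos: [0.4436, -0.0791, 0.0252]
ee_rot: [0.706, -0.075, -0.7, -0.076]
wrist_force: [-0.2, 0.1, 0.1]
finger_gap: 0.758
clock: 3.2
eef_pos: [0.4455, -0.0792, 0.0282]
ee_rot: [0.708, -0.075, -0.698, -0.076]
wrist_force: [-0.2, -0.8, -1.7]
finger_gap: 0.43
t 3.2 pos [ 0.4455 -0.0792  0.0282] yaw -102.26 tilt [-1.    -0.001 -0.013] F [-0.2 -0.8 -1.7] gap 3.95 j [-0.18  0.41  2.15  0.    0.57  1.6 ]
dp cm [-9.19  0.13  0.62] rx -0.06
```

View pics/d3.png

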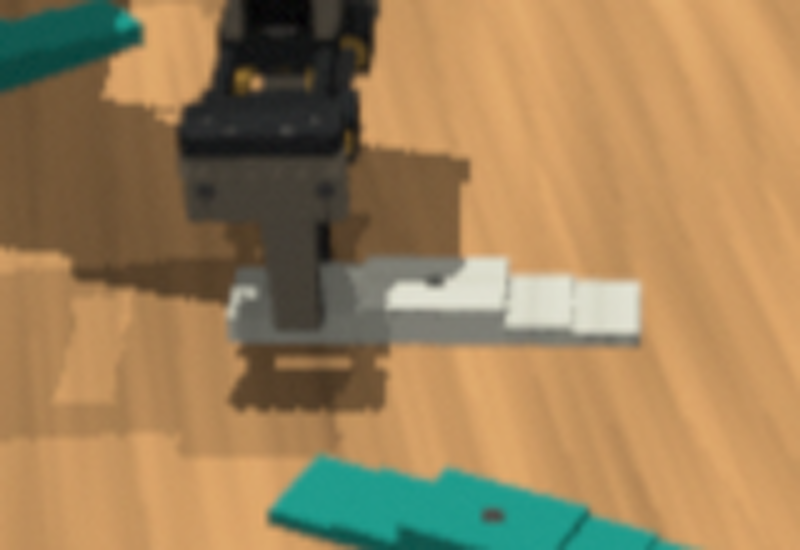

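```bash

python3 -c "
from h import *
print(state()['joint_efforts'].round(1),state()['qd'].round(3),state()['qpos'].round(3))"
python3 -m jog '{"grip":[7,7,7],"dp":[[0,0,0],[0,0,0],[0,0,0]],"rot":[[0,0,0],[0,0,0],[0,0,0]]}' 
python3 - <<'E'
from h import *
print(state()['joint_efforts'].round(1),state()['qd'].round(3),state()['qpos'].round(3))
go([.438,-.079,.02],-102.2)
cv2.imwrite("pics/e1.png",capture("side")[:,:,::-1])
E
```

```text
[  0.1 -47.9 -17.7   0.   -0.1  -0. ] [ 0.     0.004  0.001 -0.001 -0.003 -0.002] [-1.800e-01  4.080e-01  2.152e+00  2.000e-03  5.690e-01  1.603e+00]
clock: 3.62
eef_pos: [0.4456, -0.0792, 0.0282]
ee_rot: [0.708, -0.075, -0.699, -0.076]
wrist_force: [0.5, -0.2, -0.0]
finger_gap: 0.729
[ -0.  -47.3 -17.6   0.   -0.1  -0. ] [-0.     0.    -0.003 -0.001 -0.    -0.   ] [-1.800e-01  4.080e-01  2.152e+00  2.000e-03  5.690e-01  1.603e+00]
t 3.62 pos [ 0.4456 -0.0792  0.0282] yaw -102.26 tilt [-1.    -0.002 -0.013] F [ 0.5 -0.2 -0. ] gap 6.7 j [-0.18  0.41  2.15  0.    0.57  1.6 ]
dp cm [0.81 0.14 0.75] rx -0.06
```

View pics/e1.png

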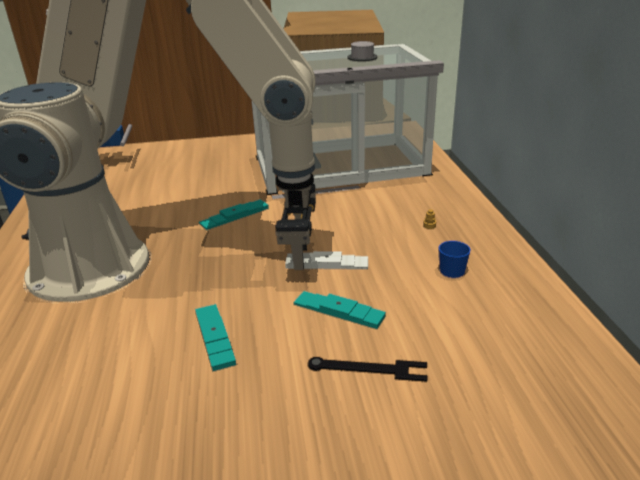

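```bash
cat >> h.py <<'E'
def st():
    s=state();M=R.from_quat(s["ee_rot"]).as_matrix()
    print("tiltfix ry,rz deg",np.degrees([M[2,2],-M[2,1]]).round(2))
E
python3 -m jog '{"grip":[7,7],"dp":[[0.8,0.1,0.7],[0,0,0]],"rot":[[0,-0.75,0],[0,0,0]]}' 
python3 - <<'E'
from h import *
print(state()['joint_efforts'].round(1),state()['qd'].round(3),state()['qpos'].round(3))
go([.438,-.079,.02],-102.2);st()
E
```

```text
clock: 3.92
eef_pos: [0.4379, -0.0786, 0.0194]
ee_rot: [-0.703, 0.075, 0.704, 0.076]
wrist_force: [0.6, -0.0, 0.3]
finger_gap: 0.76
[ -0.  -47.3 -16.6   0.   -0.1  -0. ] [ 0.001 -0.009 -0.014  0.    -0.003  0.   ] [-0.182  0.423  2.16   0.003  0.56   1.6  ]
t 3.92 pos [ 0.4379 -0.0786  0.0194] yaw -102.26 tilt [-1.    -0.002  0.002] F [ 0.6 -0.   0.3] gap 6.98 j [-0.18  0.42  2.16  0.    0.56  1.6 ]
dp cm [-0.06  0.03 -0.02] rx -0.06
tiltfix ry,rz deg [0.1  0.09]
```

```bash

python3 -m jog '{"grip":[3,3,3,3],"dp":[[0,0,0],[0,0,0],[0,0,0],[0,0,0]],"rot":[[0,0,0],[0,0,0],[0,0,0],[0,0,0]]}' 25
python3 - <<'E'
from h import *
go([.438,-.079,.12],-102.2);st()
s=capture("side")
crop("side","d4.png",240,200,160,110,5,s)
E
```

```text
clock: 4.42
eef_pos: [0.4379, -0.0786, 0.0193]
ee_rot: [-0.702, 0.075, 0.704, 0.076]
wrist_force: [0.4, 0.4, -0.8]
finger_gap: 0.43
t 4.42 pos [ 0.4379 -0.0786  0.0193] yaw -102.27 tilt [-1.    -0.001  0.002] F [ 0.4  0.4 -0.8] gap 3.95 j [-0.18  0.42  2.16  0.    0.56  1.6 ]
dp cm [-10.07   0.02  -0.  ] rx -0.07
tiltfix ry,rz deg [0.11 0.09]
```

View pics/d4.png

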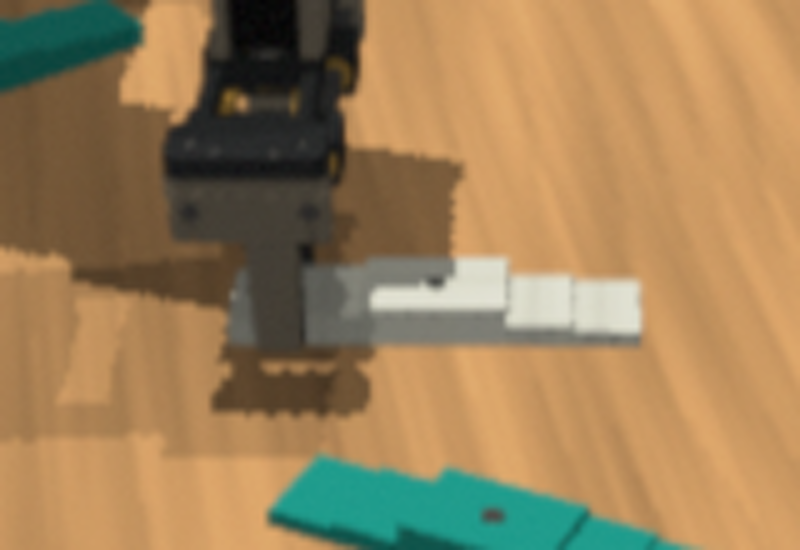

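```bash

python3 -m jog '{"grip":[3,3,3,3,3],"dp":[[-1,0,0],[-1,0,0],[0,0,0],[0,0,0],[0,0,0]],"rot":[[0,0,0],[0,0,0],[-9,0,0],[-10,0,0],[-10,0,0]]}' 55
python3 -m jog '{"grip":[3,3,3,3,3],"dp":[[0,0,0],[0,0,0],[0,0,0],[0,0,0],[0,0,0]],"rot":[[-10,0,0],[-10,0,0],[-10,0,0],[-10,0,0],[-10,0,0]]}'
python3 - <<'E'
from h import *
go([.558,.082,.04],3.3);st()
print("fit",onz("top",(302,133)),"cup",onz("top",(396,150)),"teal",onz("top",(178,303)))
cv2.imwrite("pics/e2.png",capture("side")[:,:,::-1])
E
```

```text
clock: 5.1
eef_pos: [0.438, -0.0787, 0.0426]
ee_rot: [-0.699, -0.109, 0.699, -0.107]
wrist_force: [0.0, -0.2, -1.9]
finger_gap: 0.429
clock: 5.72
eef_pos: [0.4389, -0.079, 0.0465]
ee_rot: [0.583, 0.402, -0.581, 0.402]
wrist_force: [0.2, 0.1, -2.9]
finger_gap: 0.431
t 5.72 pos [ 0.4389 -0.079   0.0465] yaw -20.72 tilt [-1.     0.002 -0.002] F [ 0.2  0.1 -2.9] gap 3.96 j [-0.18  0.37  2.15  0.    0.62  0.18]
dp cm [  0.69   5.44 -19.27] rx -24.02
tiltfix ry,rz deg [-0.09 -0.12]
fit [0.75716971 0.01669657 0.        ] cup [ 0.74002882 -0.17891219  0.        ] teal [0.38401667 0.21758414 0.        ]
```

View pics/e2.png

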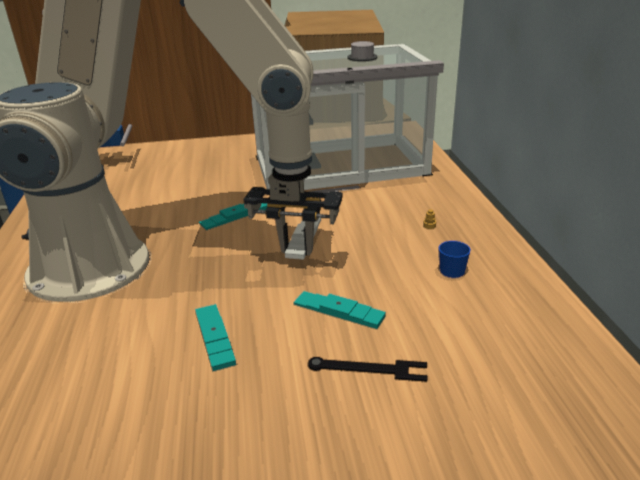

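```bash

python3 -m jog '{"grip":[3,3,3,3,3],"dp":[[0,0,0],[0,0,0],[0,0,0],[0,2,-2],[0,3,-3]],"rot":[[-8,0,0],[-8,0,0],[-8,0,0],[0,0,0],[0,0,0]]}'
python3 -m jog '{"grip":[3,3,3,3,3],"dp":[[0,3,-3],[0,3,-3],[0,1.5,-2],[0,0,-1],[0,0,0]],"rot":[[0,0,0],[0,0,0],[0,0,0],[0,0,0],[0,0,0]]}'
python3 - <<'E'
from h import *
go([.558,.082,.04],3.3);st()
s=capture("side");t=capture("top")
cv2.imwrite("pics/e3.png",s[:,:,::-1]);crop("top","e4.png",100,120,200,180,4,t)
E
```

```text
clock: 6.4
eef_pos: [0.4854, -0.0263, 0.0497]
ee_rot: [0.485, 0.514, -0.483, 0.516]
wrist_force: [1.0, -0.3, -2.6]
finger_gap: 0.428
clock: 7.02
eef_pos: [0.5586, 0.0727, 0.0529]
ee_rot: [0.489, 0.511, -0.485, 0.515]
wrist_force: [-0.7, -0.1, -2.0]
finger_gap: 0.425
t 7.03 pos [0.5586 0.0727 0.0529] yaw 2.92 tilt [-1.     0.007  0.001] F [-0.7 -0.1 -2. ] gap 3.9 j [ 0.13  0.49  1.9  -0.    0.74  0.08]
dp cm [ 1.28 -0.02 -0.94] rx -0.38
tiltfix ry,rz deg [ 0.03 -0.43]
```

View pics/e3.png

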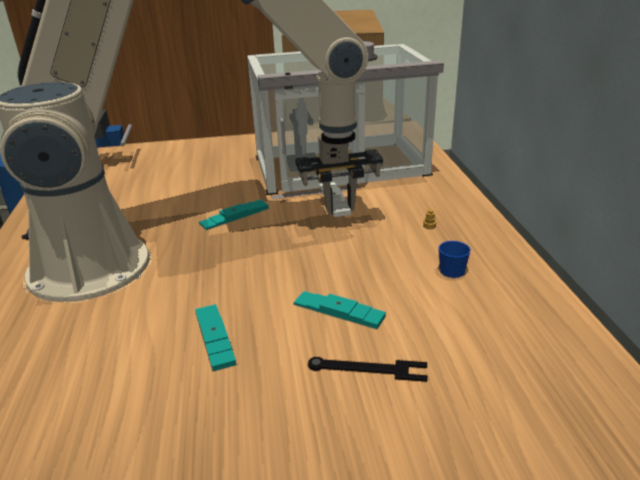

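View pics/e4.png

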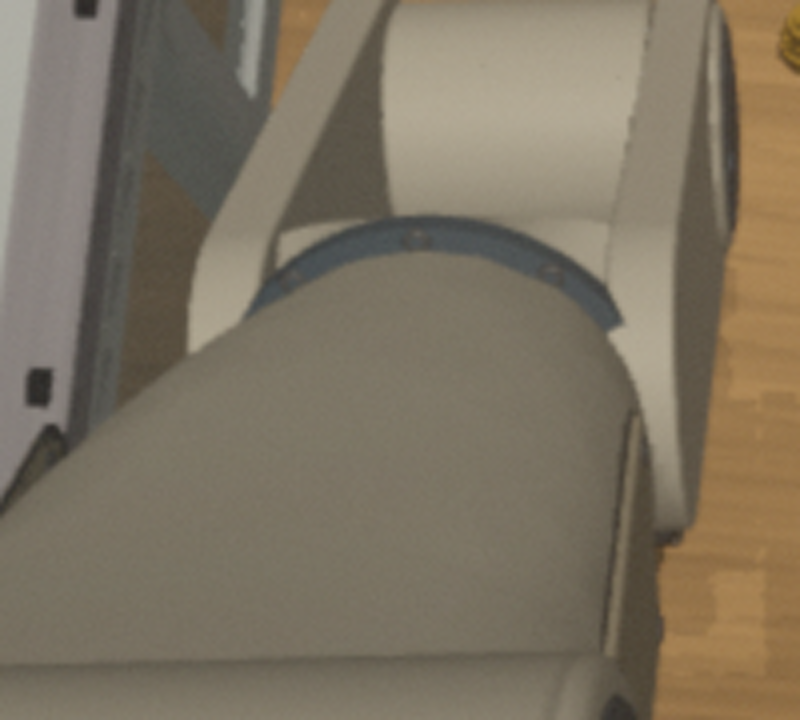

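```bash

python3 -m jog '{"grip":[3,3,3,3],"dp":[[1.2,0,0.5],[1.2,0,0],[0.4,0,0],[0,0,0]],"rot":[[-0.4,0,-0.4],[0,0,0],[0,0,0],[0,0,0]]}'
python3 - <<'E'
from h import *
go([.559,.09,.0195],3.3);st();print(state()["ft_torque"])
s=capture("side")
crop("side","e5.png",270,130,130,100,6,s)
E
```

```text
clock: 7.62
eef_pos: [0.5574, 0.0642, 0.0222]
ee_rot: [0.485, 0.514, -0.487, 0.513]
wrist_force: [0.4, -0.7, -2.1]
finger_gap: 0.427
t 7.62 pos [0.5574 0.0642 0.0222] yaw 3.15 tilt [-1.    -0.002  0.001] F [ 0.4 -0.7 -2.1] gap 3.93 j [ 0.11  0.54  1.91 -0.    0.7   0.06]
dp cm [ 0.26  0.31 -2.56] rx -0.15
tiltfix ry,rz deg [0.06 0.13]
[-0.16292505 -0.11135554 -0.01194669]
```

View pics/e5.png

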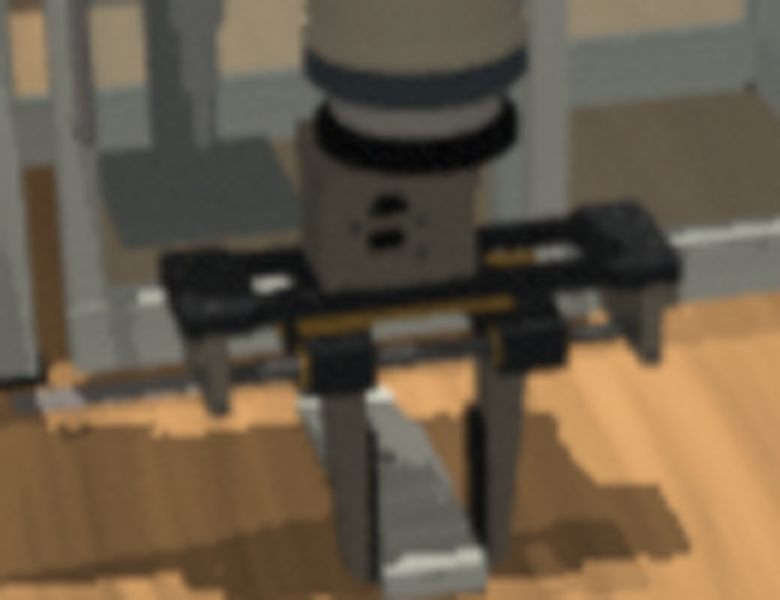

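```bash

python3 -m jog '{"grip":[3,3,3,3,3],"dp":[[0.2,0.1,-1.5],[0,0,-2],[0,0,-2],[0,0,-1],[0,0,0]],"rot":[[-0.15,0,0],[0,0,0],[0,0,0],[0,0,0],[0,0,0]]}'
python3 - <<'E'
from h import *
go([.553,.158,.0195],3.3);st();print(state()["ft_torque"])
E
```

```text
clock: 8.3
eef_pos: [0.555, 0.1357, 0.021]
ee_rot: [0.485, 0.515, -0.485, 0.515]
wrist_force: [-0.4, 0.4, -1.6]
finger_gap: 0.429
t 8.3 pos [0.555  0.1357 0.021 ] yaw 3.41 tilt [-1. -0.  0.] F [-0.4  0.4 -1.6] gap 3.94 j [ 0.24  0.55  1.89 -0.    0.7   0.18]
dp cm [ 0.15 -0.07 -2.24] rx 0.11
tiltfix ry,rz deg [0.03 0.01]
[-0.14905282 -0.0597681   0.05704146]
```

```bash

python3 -m jog '{"grip":[3,3,3],"dp":[[0.1,0,-0.5],[0,0,-0.5],[0,0,0]],"rot":[[0,0,0],[0,0,0],[0,0,0]]}'
python3 - <<'E'
from h import *
go([.553,.158,.0195],3.3);st();print(state()["ft_torque"])
s=capture("side")
crop("side","e6.png",270,120,130,100,6,s)
E
```

```text
clock: 8.68
eef_pos: [0.5544, 0.1458, 0.02]
ee_rot: [0.485, 0.514, -0.485, 0.515]
wrist_force: [0.6, 0.7, -2.3]
finger_gap: 0.427
t 8.68 pos [0.5544 0.1458 0.02  ] yaw 3.38 tilt [-1.    -0.     0.001] F [ 0.6  0.7 -2.3] gap 3.93 j [ 0.25  0.55  1.89 -0.    0.7   0.2 ]
dp cm [ 0.05 -0.07 -1.23] rx 0.08
tiltfix ry,rz deg [0.04 0.01]
[-0.08868459 -0.08239968 -0.03745516]
```

View pics/e6.png

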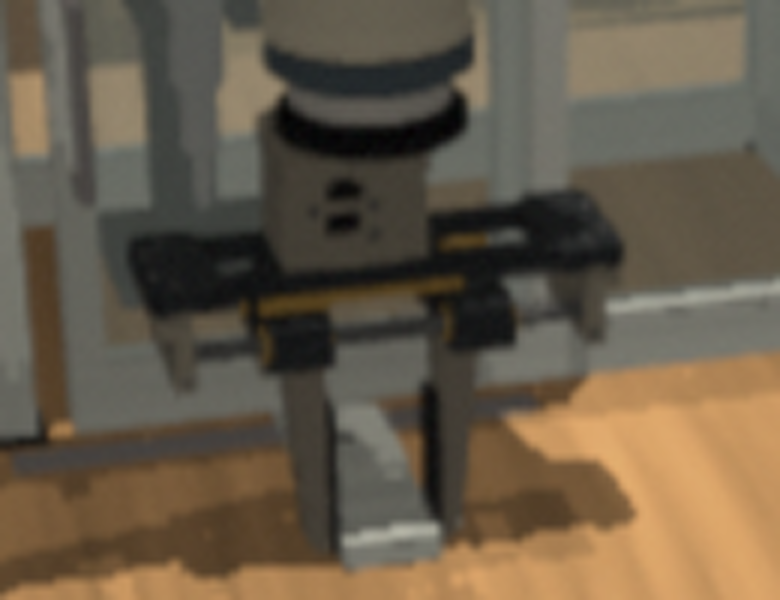

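Thin leaves are going in under the rail. Now creep to the stop.

```bash

for i in 1; do python3 -m jog '{"grip":[3,3],"dp":[[0,0,-0.3],[0,0,-0.3]],"rot":[[0,0,0],[0,0,0]]}'; done
python3 - <<'E'
from h import *
go([.553,.158,.0195],3.3)
E
python3 -m jog '{"grip":[3,3],"dp":[[0,0,-0.25],[0,0,-0.25]],"rot":[[0,0,0],[0,0,0]]}'
python3 - <<'E'
from h import *
go([.553,.158,.0195],3.3)
E
```

```text
clock: 8.98
eef_pos: [0.5541, 0.1513, 0.02]
ee_rot: [0.485, 0.514, -0.486, 0.514]
wrist_force: [-0.5, -0.7, -1.5]
finger_gap: 0.43
t 8.97 pos [0.5541 0.1513 0.02  ] yaw 3.33 tilt [-1.    -0.     0.001] F [-0.5 -0.7 -1.5] gap 3.95 j [ 0.26  0.55  1.88 -0.    0.7   0.21]
dp cm [ 0.05 -0.07 -0.68] rx 0.03
clock: 9.22
eef_pos: [0.5536, 0.1549, 0.0197]
ee_rot: [0.484, 0.514, -0.486, 0.515]
wrist_force: [3.4, -20.7, -2.9]
finger_gap: 0.425
t 9.22 pos [0.5536 0.1549 0.0197] yaw 3.41 tilt [-1.    -0.001  0.004] F [  3.4 -20.7  -2.9] gap 3.9 j [ 0.27  0.56  1.88 -0.    0.71  0.22]
dp cm [ 0.02 -0.04 -0.31] rx 0.11
```

```bash

python3 -m jog '{"grip":[3],"dp":[[0,0,0]],"rot":[[0,0,0]]}'
python3 - <<'E'
from h import *
go([.553,.158,.0195],3.3)
s=capture("side")
crop("side","e7.png",270,120,130,100,6,s)
E
```

```text
clock: 9.35
eef_pos: [0.5538, 0.1544, 0.0198]
ee_rot: [0.484, 0.514, -0.486, 0.516]
wrist_force: [0.8, 0.6, -1.4]
finger_gap: 0.429
t 9.35 pos [0.5538 0.1544 0.0198] yaw 3.4 tilt [-1.    -0.001  0.004] F [ 0.8  0.6 -1.4] gap 3.94 j [ 0.27  0.56  1.88 -0.01  0.71  0.22]
dp cm [ 0.03 -0.06 -0.37] rx 0.1
```

View pics/e7.png

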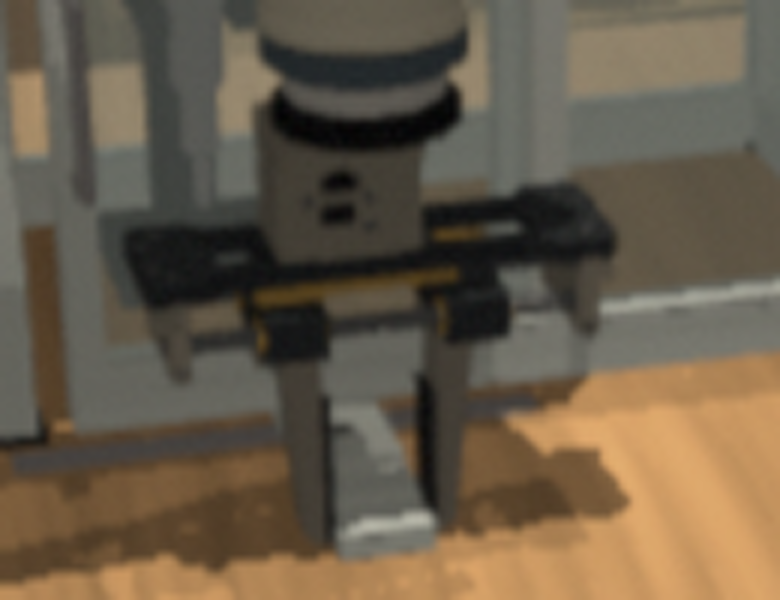

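```bash

python3 -m jog '{"grip":[3,3,3,3,3],"dp":[[0,0,1],[0,0,2],[0,0,3],[0,0,3],[0,0,3]],"rot":[[0,0,0],[0,0,0],[0,0,0],[0,0,0],[0,0,0]]}'
python3 -m jog '{"grip":[3,3,3,3,3],"dp":[[-1,0,3],[-0.5,-2,1],[0,-3,0],[0,-3,0],[0,-1,0]],"rot":[[0,0,0],[0,0,0],[0,0,0],[0,0,0],[0,0,0]]}'
python3 - <<'E'
from h import *
go([.46,-.03,.035],-86.7);st();
E
```

```text
clock: 10.02
eef_pos: [0.5608, 0.0298, 0.0203]
ee_rot: [0.483, 0.515, -0.485, 0.516]
wrist_force: [0.4, 0.0, -1.9]
finger_gap: 0.424
clock: 10.65
eef_pos: [0.4706, -0.0247, 0.0359]
ee_rot: [0.485, 0.513, -0.487, 0.515]
wrist_force: [0.1, -0.1, -2.7]
finger_gap: 0.426
t 10.65 pos [ 0.4706 -0.0247  0.0359] yaw 3.22 tilt [-1.     0.     0.004] F [ 0.1 -0.1 -2.7] gap 3.92 j [-0.05  0.42  2.1  -0.01  0.62 -0.1 ]
dp cm [ 0.09 -1.09  0.47] rx 89.92
tiltfix ry,rz deg [ 0.22 -0.01]
```

```bash

python3 -m jog '{"grip":[3,3,3,3,3],"dp":[[0,0,0],[0,0,0],[0,0,0],[0,0,0],[0,0,0]],"rot":[[10,0.2,0],[10,0,0],[10,0,0],[10,0,0],[10,0,0]]}'
python3 -m jog '{"grip":[3,3,3,3,3],"dp":[[0,0,0],[0,0,0],[0,0,0],[0,0,0],[0,0,0]],"rot":[[10,0,0],[10,0,0],[10,0,0],[10,0,0],[0,0,0]]}'
python3 - <<'E'
from h import *
go([.47,-.025,.0195],-86.7);st();
E
```

```text
clock: 11.28
eef_pos: [0.4739, -0.0273, 0.0368]
ee_rot: [0.663, 0.25, -0.659, 0.252]
wrist_force: [0.5, 0.1, -2.6]
finger_gap: 0.431
clock: 11.9
eef_pos: [0.4784, -0.0295, 0.0375]
ee_rot: [0.711, 0.001, -0.704, 0.002]
wrist_force: [-0.6, 0.5, -1.4]
finger_gap: 0.428
t 11.9 pos [ 0.4784 -0.0295  0.0375] yaw -89.74 tilt [-1.     0.001 -0.01 ] F [-0.6  0.5 -1.4] gap 3.93 j [-0.06  0.42  2.09  0.    0.62  1.5 ]
dp cm [ 1.79 -0.45  0.85] rx -3.04
tiltfix ry,rz deg [-0.55 -0.03]
```

```bash

python3 -m jog '{"grip":[3,3,3],"dp":[[0.8,0,0],[0.7,0,0],[0,0,0]],"rot":[[0,-0.5,0],[0,0,0],[0,0,0]]}'
python3 - <<'E'
from h import *
go([.478,-.0295,.0195],-89.7);st();
E
```

```text
clock: 12.28
eef_pos: [0.479, -0.0298, 0.0213]
ee_rot: [0.707, 0.004, -0.707, 0.004]
wrist_force: [0.4, -0.1, -2.4]
finger_gap: 0.432
t 12.28 pos [ 0.479  -0.0298  0.0213] yaw -89.3 tilt [-1.     0.001 -0.001] F [ 0.4 -0.1 -2.4] gap 3.97 j [-0.06  0.45  2.09 -0.    0.6   1.49]
dp cm [ 0.18 -0.03  0.1 ] rx 0.4
tiltfix ry,rz deg [-0.03 -0.03]
```

```bash

python3 -m jog '{"grip":[3,3],"dp":[[0.18,0,0],[0,0,0]],"rot":[[0,0,0],[0,0,0]]}'
python3 -m jog '{"grip":[7,7,7],"dp":[[0,0,0],[0,0,0],[0,0,0]],"rot":[[0,0,0],[0,0,0],[0,0,0]]}'
python3 -m jog '{"grip":[7,7,7,7],"dp":[[-2,0,0],[-3,0,0],[-3,0,0],[-1,0,0]],"rot":[[0,0,0],[0,0,0],[0,0,0],[0,0,0]]}'
python3 - <<'E'
from h import *
go([.602,-.028,.1],91);st()
s=capture("side");t=capture("top")
crop("side","f1.png",240,180,180,120,4.4,s)
cv2.imwrite("pics/f2.png",t[:,:,::-1])
E
```

```text
clock: 12.52
eef_pos: [0.4791, -0.0298, 0.0193]
ee_rot: [0.707, 0.004, -0.707, 0.005]
wrist_force: [-0.7, 0.2, -1.8]
finger_gap: 0.428
clock: 12.9
eef_pos: [0.4798, -0.0298, 0.0199]
ee_rot: [0.708, 0.005, -0.706, 0.005]
wrist_force: [-0.6, 0.0, -0.2]
finger_gap: 0.733
clock: 13.4
eef_pos: [0.479, -0.0297, 0.1116]
ee_rot: [0.707, 0.005, -0.707, 0.005]
wrist_force: [0.4, -0.2, 0.3]
finger_gap: 0.763
t 13.4 pos [ 0.479  -0.0297  0.1116] yaw -89.21 tilt [-1.     0.    -0.001] F [ 0.4 -0.2  0.3] gap 7.02 j [-0.06  0.29  2.04 -0.    0.81  1.49]
dp cm [  1.17   0.   -12.3 ] rx 179.79
tiltfix ry,rz deg [-0.03 -0.03]
```

View pics/f1.png

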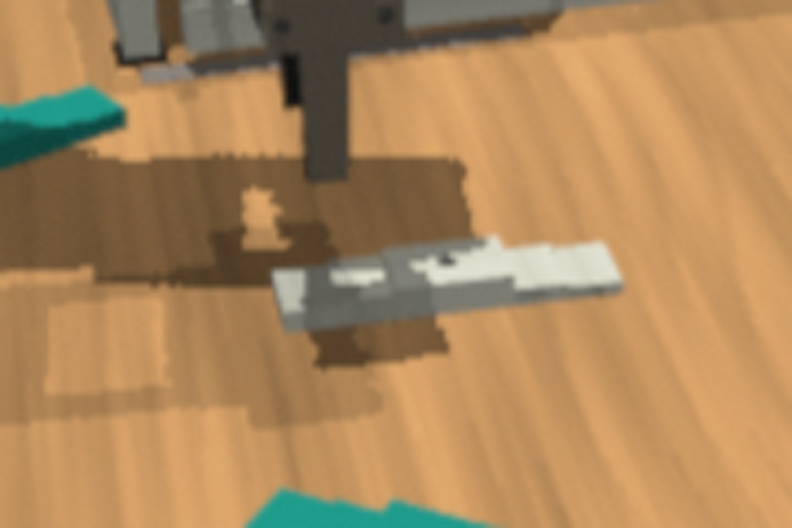

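View pics/f2.png

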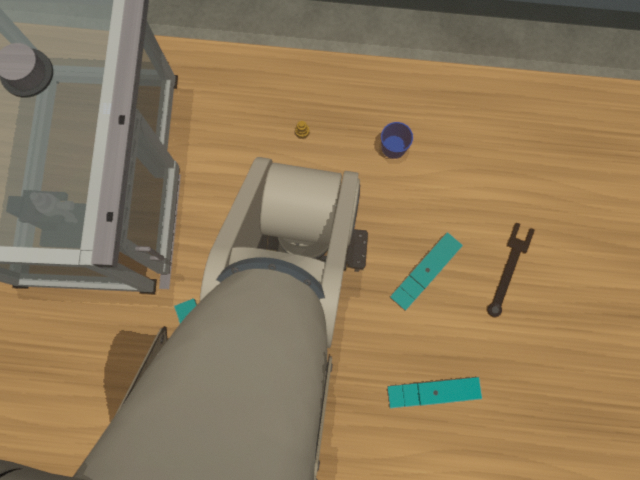

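```bash
python3 - <<'E'
from h import *
f=lambda x,y,z=0:onz("side",(x/4.4+240,y/4.4+180),z)
a=f(290,330);b=f(622,292);print(a,b,np.linalg.norm(a-b),np.degrees(np.arctan2(*(b-a)[1::-1])),f(447,260,.018))
E
```

```text
[ 0.46288812 -0.04526125  0.        ] [ 0.63187287 -0.04398534  0.        ] 0.16898956269420293 0.43259914623033685 [ 0.54602204 -0.02446795  0.018     ]
```

```bash

python3 -m jog '{"grip":[7,7,7,7,7],"dp":[[0,0,-4],[0,0,-4],[0,0,-4],[0,0,0],[0,0,0]],"rot":[[0,0,0],[0,0,0],[0,0,0],[-10.5,0,0],[-10.5,0,0]]}'
python3 -m jog '{"grip":[7,7,7,7,7],"dp":[[0,0,0],[0,0,0],[0,0,0],[0,0,0],[0,0,0]],"rot":[[-10.5,0,0],[-10.5,0,0],[-10.5,0,0],[-10.5,0,0],[-10.5,0,0]]}'
python3 -m jog '{"grip":[7,7,7,7,7],"dp":[[0,0,0],[0,0,0],[0,0,0],[0,0,0],[0,0,0]],"rot":[[-10.5,0,0],[-10.5,0,0],[-10.5,0,0],[-10.5,0,0],[-10.5,0,0]]}'
python3 -m jog '{"grip":[7,7,7,7,7],"dp":[[0,0,0],[0,0,0],[0,0,0],[0,0,0],[0,0,0]],"rot":[[-10.5,0,0],[-10.5,0,0],[-10.5,0,0],[-10.5,0,0],[-10.5,0,0]]}'
python3 - <<'E'
from h import *
go([.604,-.028,.06],90.7);st()
E
```

```text
clock: 14.12
eef_pos: [0.5987, -0.0277, 0.1027]
ee_rot: [-0.691, -0.137, 0.697, -0.136]
wrist_force: [-0.8, 0.3, -0.4]
finger_gap: 0.765
clock: 14.75
eef_pos: [0.5944, -0.0275, 0.093]
ee_rot: [-0.551, -0.44, 0.563, -0.431]
wrist_force: [-0.2, 0.4, -0.4]
finger_gap: 0.764
clock: 15.38
eef_pos: [0.5899, -0.0273, 0.0837]
ee_rot: [0.296, 0.65, -0.305, 0.63]
wrist_force: [0.5, -0.3, 0.7]
finger_gap: 0.762
clock: 16.0
eef_pos: [0.5852, -0.027, 0.0744]
ee_rot: [-0.02, 0.722, 0.022, 0.691]
wrist_force: [1.3, -0.1, -0.4]
finger_gap: 0.76
t 16.0 pos [ 0.5852 -0.027   0.0744] yaw 93.45 tilt [-0.999  0.004 -0.043] F [ 1.3 -0.1 -0.4] gap 6.98 j [-0.05  0.5   1.8  -0.    0.88 -1.68]
dp cm [ 1.36 -0.21  1.93] rx 2.75
tiltfix ry,rz deg [-2.46 -0.25]
```

```bash

python3 -m jog '{"grip":[7,7],"dp":[[1.0,-0.2,1.9],[0,0,0]],"rot":[[2.7,-2.4,-0.2],[0,0,0]]}'
python3 - <<'E'
from h import *
go([.604,-.028,.045],90.7);st()
s=capture("side")
crop("side","g1.png",270,150,180,120,4.4,s)
E
```

```text
clock: 16.25
eef_pos: [0.6023, -0.0278, 0.0601]
ee_rot: [-0.006, 0.709, 0.006, 0.705]
wrist_force: [-0.9, -0.2, 0.3]
finger_gap: 0.759
t 16.25 pos [ 0.6023 -0.0278  0.0601] yaw 90.9 tilt [-1.     0.    -0.005] F [-0.9 -0.2  0.3] gap 6.98 j [-0.05  0.53  1.8  -0.    0.82 -1.63]
dp cm [ 1.51 -0.02  0.18] rx 0.2
tiltfix ry,rz deg [-0.27 -0.  ]
```

View pics/g1.png

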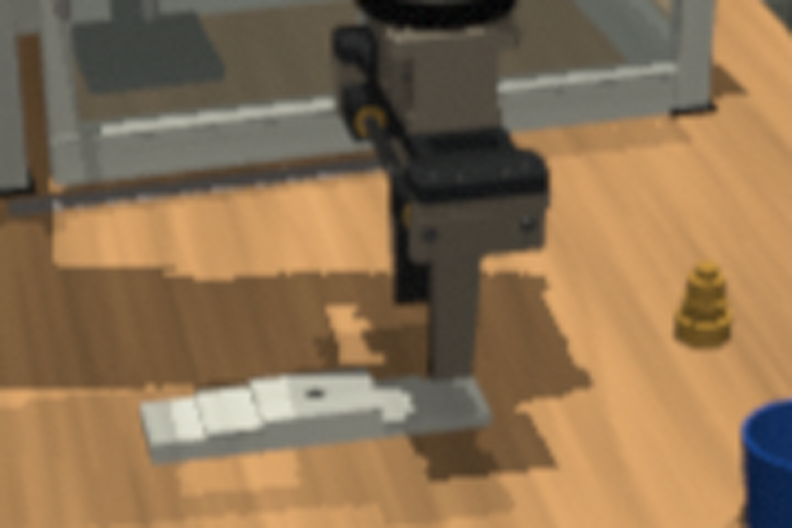

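```bash

python3 -m jog '{"grip":[7,7,7,7],"dp":[[1.5,0,0.1],[1.3,0,0],[1.0,0,0],[0,0,0]],"rot":[[0.2,-0.3,0],[0,0,0],[0,0,0],[0,0,0]]}'
python3 - <<'E'
from h import *
go([.604,-.028,.0187],90.7);st()
E
```

```text
clock: 16.8
eef_pos: [0.601, -0.0277, 0.0187]
ee_rot: [-0.005, 0.708, 0.005, 0.706]
wrist_force: [0.1, 1.1, 0.5]
finger_gap: 0.762
t 16.8 pos [ 0.601  -0.0277  0.0187] yaw 90.78 tilt [-1.     0.    -0.004] F [0.1 1.1 0.5] gap 7.0 j [-0.05  0.59  1.82  0.    0.74 -1.63]
dp cm [-0.   -0.04  0.3 ] rx 0.08
tiltfix ry,rz deg [-0.21 -0.01]
```

```bash

python3 -m jog '{"grip":[7,3,3,3,3],"dp":[[0,0,0.2],[0,0,0],[0,0,0],[0,0,0],[0,0,0]],"rot":[[0,-0.2,0],[0,0,0],[0,0,0],[0,0,0],[0,0,0]]}' 55
python3 - <<'E'
from h import *
go([.604,-.028,.0187],90.7);st()
s=capture("side")
crop("side","g2.png",270,150,180,120,4.4,s)
E
```

```text
clock: 17.42
eef_pos: [0.6041, -0.0277, 0.0198]
ee_rot: [-0.005, 0.706, 0.005, 0.708]
wrist_force: [0.7, -0.2, -1.1]
finger_gap: 0.418
t 17.43 pos [ 0.6041 -0.0277  0.0198] yaw 90.79 tilt [-1.     0.     0.002] F [ 0.7 -0.2 -1.1] gap 3.84 j [-0.05  0.59  1.82  0.    0.74 -1.63]
dp cm [ 0.11 -0.03 -0.01] rx 0.09
tiltfix ry,rz deg [ 0.12 -0.01]
```

View pics/g2.png

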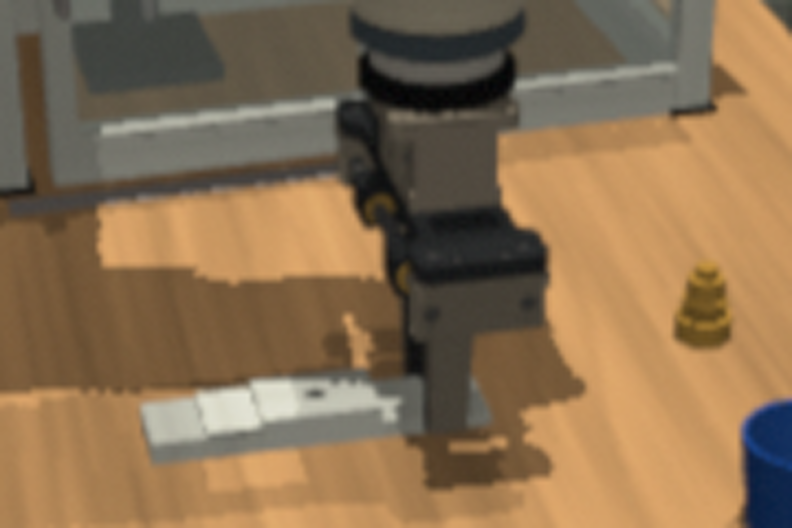

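```bash

python3 -m jog '{"grip":[3,3,3,3,3],"dp":[[-1,0,0],[-1.2,0,0],[0,0,0],[0,0,0],[0,0,0]],"rot":[[0,0,0],[0,0,0],[9,0,0],[10,0,0],[10,0,0]]}'
python3 - <<'E'
from h import *
go([.559,.07,.04],3.3);st();print(state()["ft_torque"])
s=capture("side")
crop("side","g3.png",270,150,180,120,4.4,s)
E
```

```text
clock: 18.1
eef_pos: [0.6045, -0.0277, 0.0458]
ee_rot: [0.178, 0.683, -0.177, 0.686]
wrist_force: [0.6, -0.2, -3.3]
finger_gap: 0.426
t 18.1 pos [ 0.6045 -0.0277  0.0458] yaw 60.97 tilt [-1.     0.002  0.003] F [ 0.6 -0.2 -3.3] gap 3.91 j [-0.05  0.55  1.81  0.    0.78 -1.11]
dp cm [ 0.56  6.33 -8.72] rx 57.67
tiltfix ry,rz deg [ 0.18 -0.1 ]
[-0.05272899 -0.31591184  0.02179494]
```

View pics/g3.png

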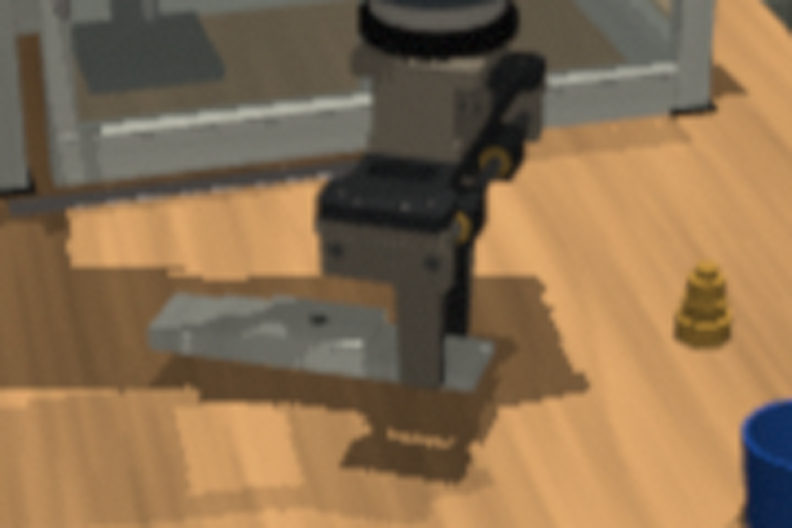

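Gauge is held level in the air by its thin end. Continue the turn and approach.

```bash

python3 -m jog '{"grip":[3,3,3,3,3],"dp":[[0,0,0],[0,0,0],[0,0,0],[0,0,0],[0,0,0]],"rot":[[10,0,0],[10,0,0],[10,0,0],[10,0,0],[10,0,0]]}'
python3 -m jog '{"grip":[3,3],"dp":[[0,0,0],[0,0,0]],"rot":[[7.5,0,0],[0,0,0]]}'
python3 - <<'E'
from h import *
go([.559,.07,.04],3.3);st();print(state()["ft_torque"])
E
```

```text
clock: 18.77
eef_pos: [0.6053, -0.0278, 0.0494]
ee_rot: [0.456, 0.54, -0.454, 0.543]
wrist_force: [-0.3, 0.5, -3.1]
finger_gap: 0.423
clock: 19.02
eef_pos: [0.6053, -0.0279, 0.0506]
ee_rot: [0.49, 0.509, -0.488, 0.513]
wrist_force: [-0.1, 0.3, -1.3]
finger_gap: 0.423
t 19.02 pos [ 0.6053 -0.0279  0.0506] yaw 2.5 tilt [-1.     0.006  0.001] F [-0.1  0.3 -1.3] gap 3.89 j [-0.05  0.54  1.81 -0.    0.79 -0.09]
dp cm [ 1.03 -4.21 -9.98] rx -0.8
tiltfix ry,rz deg [ 0.05 -0.37]
[-0.19699394 -0.02188985  0.01550869]
```

```bash

python3 -m jog '{"grip":[3,3,3,3,3],"dp":[[0,-1.5,-2.5],[0.3,-1.7,-3.2],[0.3,-1,-2.5],[0.3,0,-1],[0,0,0]],"rot":[[-0.8,0,-0.4],[0,0,0],[0,0,0],[0,0,0],[0,0,0]]}'
python3 - <<'E'
from h import *
go([.559,.07,.022],3.3);st();print(state()["ft_torque"])
E
```

```text
clock: 19.65
eef_pos: [0.558, 0.063, 0.0431]
ee_rot: [0.48, 0.519, -0.479, 0.521]
wrist_force: [0.5, -0.4, -2.6]
finger_gap: 0.424
t 19.65 pos [0.558  0.063  0.0431] yaw 4.62 tilt [-1.     0.002  0.002] F [ 0.5 -0.4 -2.6] gap 3.89 j [ 0.11  0.5   1.91 -0.    0.73  0.03]
dp cm [ 2.11  0.15 -0.69] rx 1.32
tiltfix ry,rz deg [ 0.09 -0.1 ]
[-0.17547769 -0.09055555  0.01633878]
```

```bash

python3 -m jog '{"grip":[3,3,3,3],"dp":[[1,0,0],[0.8,0,0],[0.2,0,0],[0,0,0]],"rot":[[1.3,0,-0.1],[0,0,0],[0,0,0],[0,0,0]]}'
python3 - <<'E'
from h import *
go([.559,.07,.0198],3.3);st();print(state()["ft_torque"])
E
```

```text
clock: 20.15
eef_pos: [0.5593, 0.0609, 0.0214]
ee_rot: [0.485, 0.513, -0.486, 0.514]
wrist_force: [-0.5, -0.8, -1.4]
finger_gap: 0.424
t 20.15 pos [0.5593 0.0609 0.0214] yaw 3.22 tilt [-1.     0.     0.002] F [-0.5 -0.8 -1.4] gap 3.9 j [ 0.11  0.54  1.91 -0.    0.69  0.05]
dp cm [ 0.16  0.02 -0.91] rx -0.08
tiltfix ry,rz deg [ 0.11 -0.01]
[-0.05129233 -0.09088981 -0.03116085]
```

```bash

python3 -m jog '{"grip":[3,3],"dp":[[0.16,0,0],[0,0,0]],"rot":[[-0.1,0,0],[0,0,0]]}'
python3 - <<'E'
from h import *
go([.559,.07,.0198],3.3);st();print(state()["ft_torque"])
s=capture("side")
crop("side","g4.png",270,120,130,100,6,s)
E
```

```text
clock: 20.4
eef_pos: [0.5596, 0.0608, 0.02]
ee_rot: [0.485, 0.514, -0.486, 0.515]
wrist_force: [0.4, 0.7, -0.9]
finger_gap: 0.42
t 20.4 pos [0.5596 0.0608 0.02  ] yaw 3.31 tilt [-1.     0.001  0.002] F [ 0.4  0.7 -0.9] gap 3.86 j [ 0.11  0.54  1.91 -0.    0.69  0.05]
dp cm [ 0.02 -0.01 -0.92] rx 0.01
tiltfix ry,rz deg [ 0.1  -0.04]
[0.02509964 0.00429    0.02979561]
```

View pics/g4.png

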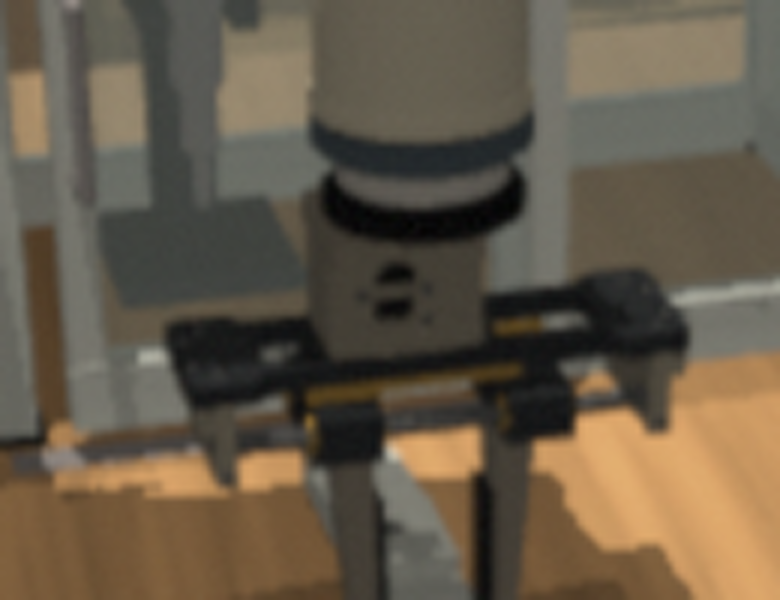

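```bash

python3 -m jog '{"grip":[3,3,3,3],"dp":[[0,0,-1],[0,0,-1],[0,0,-1],[0,0,0]],"rot":[[0,0,0],[0,0,0],[0,0,0],[0,0,0]]}'
python3 -m jog '{"grip":[3,3,3],"dp":[[0,0,-0.4],[0,0,-0.4],[0,0,-0.4]],"rot":[[0,0,0],[0,0,0],[0,0,0]]}'
python3 - <<'E'
from h import *
go([.559,.12,.0198],3.3);st();print(state()["ft_torque"])
E
```

```text
clock: 20.95
eef_pos: [0.5581, 0.0935, 0.0204]
ee_rot: [0.485, 0.514, -0.485, 0.515]
wrist_force: [-0.9, 0.3, -0.6]
finger_gap: 0.423
clock: 21.32
eef_pos: [0.5572, 0.1059, 0.0204]
ee_rot: [0.485, 0.514, -0.485, 0.515]
wrist_force: [0.6, -0.3, -1.8]
finger_gap: 0.425
t 21.32 pos [0.5572 0.1059 0.0204] yaw 3.35 tilt [-1.     0.001  0.002] F [ 0.6 -0.3 -1.8] gap 3.91 j [ 0.19  0.55  1.9  -0.    0.69  0.13]
dp cm [ 0.06  0.26 -1.39] rx 0.05
tiltfix ry,rz deg [ 0.1  -0.08]
[-0.10822996 -0.08616013  0.03936663]
```

```bash

python3 -m jog '{"grip":[3,3,3,3],"dp":[[0.07,0,-0.3],[0.03,0,-0.3],[0,0,-0.3],[0,0,-0.3]],"rot":[[0,0,0],[0,0,0],[0,0,0],[0,0,0]]}'
python3 - <<'E'
from h import *
go([.559,.1265,.0198],3.3);st();print(state()["ft_torque"])
E
```

```text
clock: 21.82
eef_pos: [0.5569, 0.1183, 0.0198]
ee_rot: [0.485, 0.513, -0.485, 0.515]
wrist_force: [-0.4, -0.9, 1.2]
finger_gap: 0.424
t 21.82 pos [0.5569 0.1183 0.0198] yaw 3.34 tilt [-1.     0.002  0.002] F [-0.4 -0.9  1.2] gap 3.9 j [ 0.21  0.55  1.9  -0.    0.7   0.15]
dp cm [-0.    0.25 -0.81] rx 0.04
tiltfix ry,rz deg [ 0.12 -0.13]
[-0.33328417 -0.02532519  0.06446881]
```

```bash

python3 -m jog '{"grip":[3,3,3],"dp":[[0,0,-0.2],[0,0,-0.2],[0,0,-0.2]],"rot":[[0,0,0],[0,0,0],[0,0,0]]}'
python3 -c "
from h import *
go([.559,.1265,.0198],3.3);st();print(state()['ft_torque'])"
python3 -m jog '{"grip":[3,3],"dp":[[0,0,-0.2],[0,0,-0.2]],"rot":[[0,0,0],[0,0,0]]}'
python3 -c "
from h import *
go([.559,.1265,.0198],3.3);st();print(state()['ft_torque'])"
```

```text
clock: 22.2
eef_pos: [0.5566, 0.1247, 0.0198]
ee_rot: [0.485, 0.513, -0.485, 0.516]
wrist_force: [-0.0, -2.3, 1.3]
finger_gap: 0.422
t 22.2 pos [0.5566 0.1247 0.0198] yaw 3.35 tilt [-1.     0.002  0.002] F [-0.  -2.3  1.3] gap 3.87 j [ 0.22  0.55  1.89 -0.    0.7   0.16]
dp cm [-0.    0.25 -0.16] rx 0.05
tiltfix ry,rz deg [ 0.13 -0.13]
[-0.39718535 -0.08405937  0.01317161]
clock: 22.45
eef_pos: [0.5564, 0.1289, 0.0198]
ee_rot: [0.485, 0.513, -0.485, 0.516]
wrist_force: [0.3, -1.4, 1.2]
finger_gap: 0.423
t 22.45 pos [0.5564 0.1289 0.0198] yaw 3.34 tilt [-1.     0.002  0.002] F [ 0.3 -1.4  1.2] gap 3.89 j [ 0.23  0.55  1.89 -0.    0.7   0.17]
dp cm [-0.    0.25  0.26] rx 0.04
tiltfix ry,rz deg [ 0.13 -0.13]
[-0.3920881   0.00107313  0.00347162]
```

```bash

python3 -m jog '{"grip":[3,3],"dp":[[0,0,-0.2],[0,0,-0.2]],"rot":[[0,0,0],[0,0,0]]}'
python3 -c "
from h import *
go([.559,.1545,.0198],3.3)"
python3 -m jog '{"grip":[3,3],"dp":[[0,0,-0.2],[0,0,-0.2]],"rot":[[0,0,0],[0,0,0]]}'
python3 - <<'E'
from h import *
go([.559,.1545,.0198],3.3);st();print(state()['ft_torque'])
s=capture("side")
crop("side","g5.png",270,120,130,100,6,s)
E
```

```text
clock: 22.7
eef_pos: [0.5561, 0.1332, 0.0198]
ee_rot: [0.485, 0.513, -0.485, 0.516]
wrist_force: [-1.3, -1.8, 0.0]
finger_gap: 0.425
t 22.7 pos [0.5561 0.1332 0.0198] yaw 3.34 tilt [-1.     0.002  0.002] F [-1.3 -1.8  0. ] gap 3.9 j [ 0.23  0.55  1.89 -0.    0.7   0.18]
dp cm [-0.01  0.41 -2.11] rx 0.04
clock: 22.95
eef_pos: [0.5559, 0.1374, 0.0198]
ee_rot: [0.485, 0.513, -0.485, 0.516]
wrist_force: [0.8, -2.3, 1.0]
finger_gap: 0.421
t 22.95 pos [0.5559 0.1374 0.0198] yaw 3.34 tilt [-1.     0.002  0.002] F [ 0.8 -2.3  1. ] gap 3.87 j [ 0.24  0.55  1.89 -0.    0.7   0.19]
dp cm [-0.01  0.41 -1.69] rx 0.04
tiltfix ry,rz deg [ 0.13 -0.13]
[-0.41272323 -0.00196828  0.01720612]
```

View pics/g5.png

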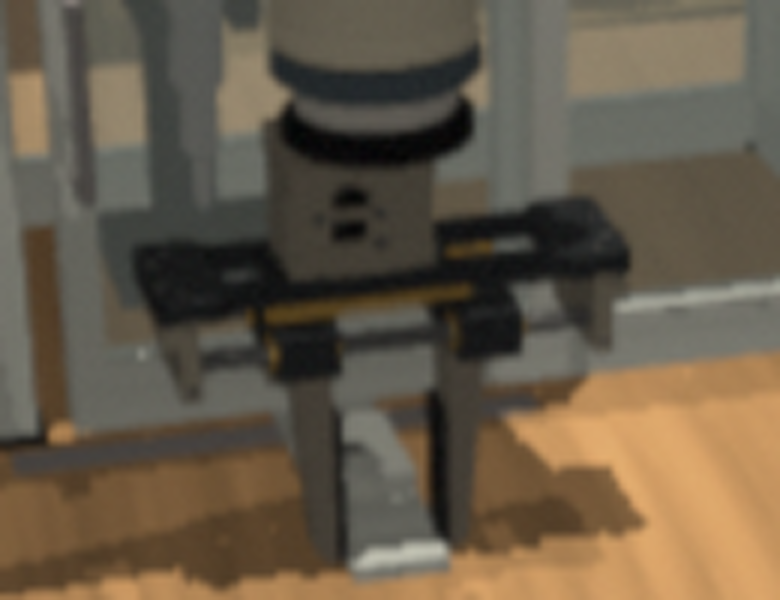

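```bash

python3 -m jog '{"grip":[3,3,3,3],"dp":[[0,0,-0.3],[0,0,-0.3],[0,0,-0.3],[0,0,-0.2]],"rot":[[0,0,0],[0,0,0],[0,0,0],[0,0,0]]}'
python3 -c "
from h import *
go([.559,.1545,.0198],3.3)"
python3 -m jog '{"grip":[3,3],"dp":[[0,0,-0.2],[0,0,-0.2]],"rot":[[0,0,0],[0,0,0]]}'
python3 - <<'E'
from h import *
go([.559,.1545,.0198],3.3);st();print(state()['ft_torque'])
E
```

```text
clock: 23.5
eef_pos: [0.5552, 0.1494, 0.0198]
ee_rot: [0.485, 0.513, -0.485, 0.516]
wrist_force: [0.3, -2.3, 1.4]
finger_gap: 0.423
t 23.5 pos [0.5552 0.1494 0.0198] yaw 3.34 tilt [-1.     0.002  0.002] F [ 0.3 -2.3  1.4] gap 3.88 j [ 0.26  0.55  1.88 -0.    0.7   0.21]
dp cm [-0.    0.41 -0.49] rx 0.04
clock: 23.75
eef_pos: [0.5549, 0.1537, 0.0198]
ee_rot: [0.485, 0.513, -0.485, 0.516]
wrist_force: [0.7, -1.4, 1.4]
finger_gap: 0.421
t 23.75 pos [0.5549 0.1537 0.0198] yaw 3.35 tilt [-1.     0.002  0.002] F [ 0.7 -1.4  1.4] gap 3.87 j [ 0.27  0.56  1.88 -0.    0.7   0.21]
dp cm [-0.    0.41 -0.06] rx 0.05
tiltfix ry,rz deg [ 0.13 -0.13]
[-0.45257774 -0.02458752 -0.00325864]
```

```bash

python3 -m jog '{"grip":[3,3],"dp":[[0,0,-0.15],[0,0,-0.12]],"rot":[[0,0,0],[0,0,0]]}'
python3 -c "
from h import *
go([.559,.1545,.0198],3.3)"

```

```text
clock: 24.0
eef_pos: [0.5547, 0.1566, 0.0198]
ee_rot: [0.485, 0.513, -0.485, 0.516]
wrist_force: [1.4, -2.3, 1.6]
finger_gap: 0.422
t 24.0 pos [0.5547 0.1566 0.0198] yaw 3.35 tilt [-1.     0.002  0.002] F [ 1.4 -2.3  1.6] gap 3.88 j [ 0.27  0.56  1.88 -0.    0.7   0.22]
dp cm [-0.    0.41  0.23] rx 0.05
```

```bash

python3 -m jog '{"grip":[3,3],"dp":[[0,0,-0.12],[0,0,-0.12]],"rot":[[0,0,0],[0,0,0]]}'
python3 -m jog '{"grip":[3],"dp":[[0,0,-0.12]],"rot":[[0,0,0]]}'
python3 - <<'E'
from h import *
go([.559,.1545,.0198],3.3)
s=capture("side")
crop("side","g6.png",270,120,130,100,6,s)
E
```

```text
clock: 24.25
eef_pos: [0.5546, 0.1569, 0.0198]
ee_rot: [0.484, 0.513, -0.486, 0.517]
wrist_force: [1.0, -11.3, 2.8]
finger_gap: 0.42
clock: 24.38
eef_pos: [0.5547, 0.1569, 0.0198]
ee_rot: [0.483, 0.513, -0.486, 0.517]
wrist_force: [1.8, -10.1, 2.1]
finger_gap: 0.419
t 24.38 pos [0.5547 0.1569 0.0198] yaw 3.46 tilt [-1.     0.002  0.007] F [  1.8 -10.1   2.1] gap 3.85 j [ 0.28  0.56  1.88 -0.01  0.71  0.23]
dp cm [0.   0.42 0.26] rx 0.16
```

View pics/g6.png

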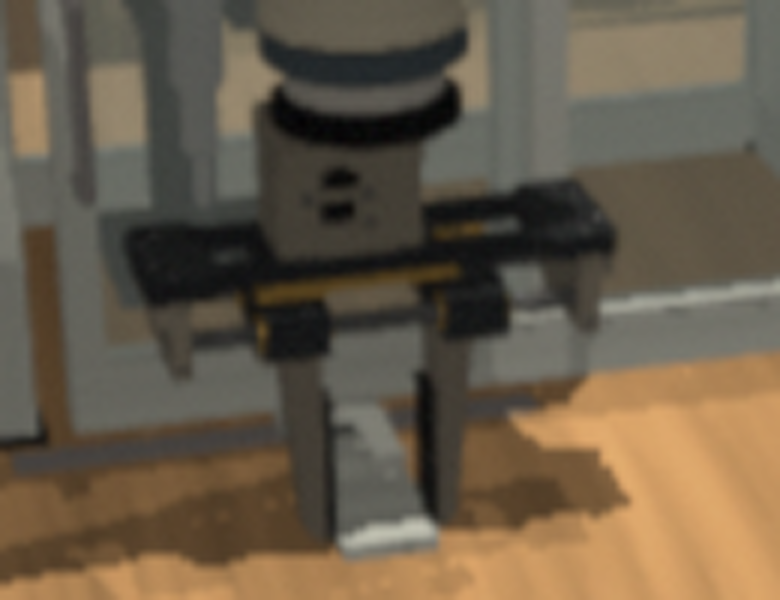

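```bash

python3 -m jog '{"grip":[3,5,6,6,6],"dp":[[0,0,0],[0,0,0],[0,0,0],[0,0,0],[0,0,0]],"rot":[[0,0,0],[0,0,0],[0,0,0],[0,0,0],[0,0,0]]}'
python3 - <<'E'
from h import *
go([.559,.1545,.0198],3.3);st()
s=capture("side")
crop("side","g7.png",270,120,130,100,6,s)
E
```

```text
clock: 25.05
eef_pos: [0.5545, 0.1575, 0.0195]
ee_rot: [0.484, 0.513, -0.486, 0.517]
wrist_force: [-0.5, 0.3, 0.0]
finger_gap: 0.653
t 25.05 pos [0.5545 0.1575 0.0195] yaw 3.42 tilt [-1.     0.002  0.006] F [-0.5  0.3  0. ] gap 6.0 j [ 0.28  0.56  1.88 -0.01  0.71  0.23]
dp cm [-0.03  0.43  0.33] rx 0.12
tiltfix ry,rz deg [ 0.36 -0.09]
```

View pics/g7.png

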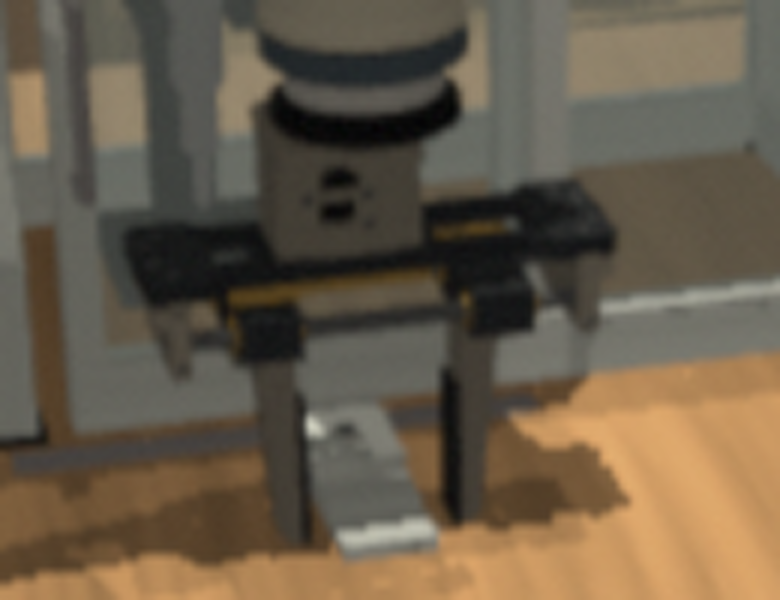

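```bash

python3 -m jog '{"grip":[6,6,6,6,6],"dp":[[-1.5,0,0],[-2.5,0,0],[-3,0,1],[-2,0,4],[-1,0,5]],"rot":[[0,0,0],[0,0,0],[0,0,0],[0,0,0],[0,0,0]]}'
python3 -m jog '{"grip":[6,6,6,6,6],"dp":[[-1,0,6],[-1,0,6],[-1,0,6],[-1,0,6],[0,0,3]],"rot":[[0,0,0],[0,0,0],[0,0,0],[0,0,0],[0,0,0]]}'
python3 - <<'E'
from h import *
go([.559,.1545,.0198],3.3)
s=capture("side");t=capture("top")
crop("side","h1.png",270,160,120,70,6.5,s);crop("top","h2.png",120,150,150,150,4,t)
cv2.imwrite("pics/h3.png",s[:,:,::-1]);cv2.imwrite("pics/h4.png",t[:,:,::-1])
E
```

```text
clock: 25.72
eef_pos: [0.5609, 0.0589, 0.1266]
ee_rot: [0.483, 0.514, -0.484, 0.518]
wrist_force: [-0.6, -1.0, -0.6]
finger_gap: 0.653
clock: 26.35
eef_pos: [0.5798, -0.2192, 0.1778]
ee_rot: [0.485, 0.511, -0.482, 0.521]
wrist_force: [0.7, 0.7, 0.3]
finger_gap: 0.653
t 26.35 pos [ 0.5798 -0.2192  0.1778] yaw 3.72 tilt [-1.     0.013  0.009] F [0.7 0.7 0.3] gap 6.0 j [-0.36  0.39  1.71 -0.    1.03 -0.43]
dp cm [ 15.47   0.15 -37.56] rx 0.42
```

View pics/h1.png

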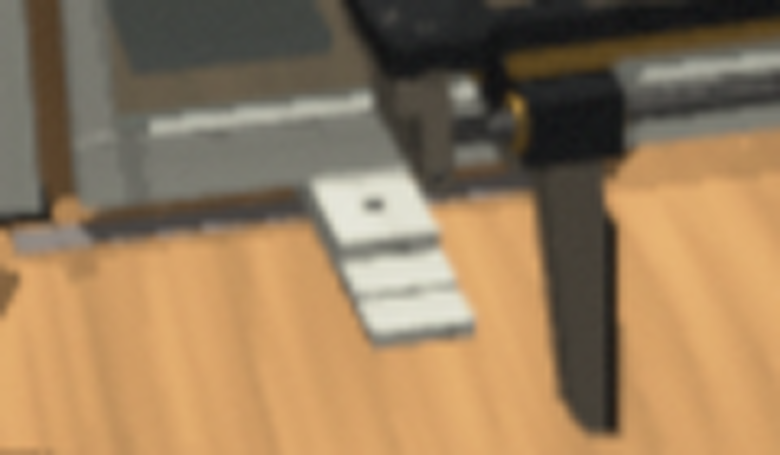

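View pics/h2.png

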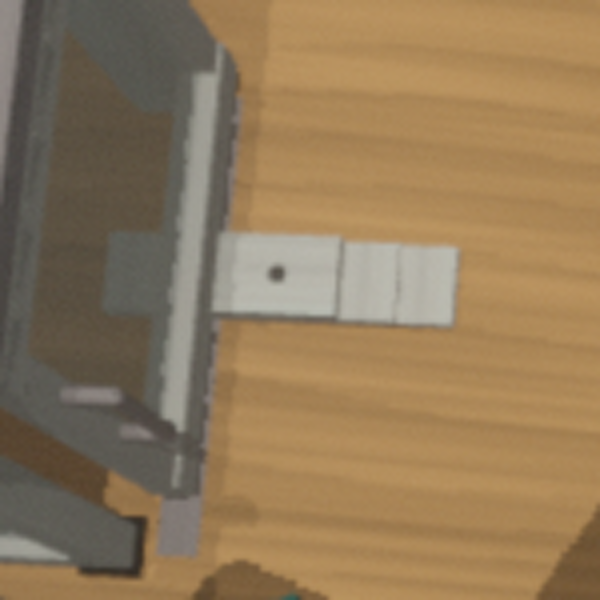

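View pics/h3.png

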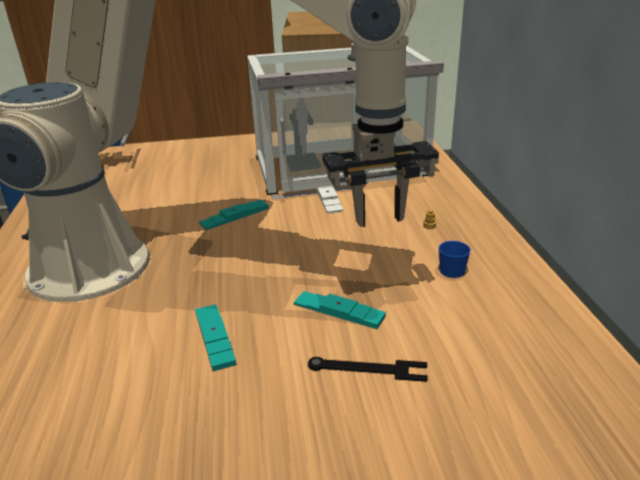

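```bash
python3 - <<'E'
from h import *
f=lambda x,y,z:onz("top",(x/4+120,y/4+150),z)
def ang(a,b):
    d=b-a;return np.degrees(np.arctan2(d[1],d[0]))
print("body edges",ang(f(337,319,.018),f(214,313,.018)),ang(f(341,237,.018),f(225,232,.018)))
print("step lines",ang(f(337,320,.018),f(342,237,.018)),ang(f(452,326,.007),f(458,246,.007)))
print("hole",f(277,273,.018),"tip",(f(452,326,.007)+f(458,246,.007))/2)
# door edge now vs before
a=cv2.imread("pics/top0.png")[150:300,120:190].astype(int);b=cv2.imread("pics/h4.png")[150:300,120:190].astype(int)
g=abs(a-b).sum(2);print("changed by rows",[(i+150,int((g[i]>60).sum())) for i in range(0,150,10)])
print(camera_model("top")["fovy"])
# frames side: door left
E
```

```text
body edges 92.96867635150743 93.29036057453516
step lines 4.819007333837013 3.4301566541155006
hole [0.54986314 0.21616096 0.018     ] tip [0.55490241 0.13038012 0.007     ]
changed by rows [(150, 0), (160, 0), (170, 0), (180, 0), (190, 0), (200, 0), (210, 16), (220, 19), (230, 1), (240, 0), (250, 0), (260, 0), (270, 0), (280, 0), (290, 4)]
44.7906951146632
```

```bash
python3 - <<'E'
from h import *
s=state();print(s["clock"],s["wrist_force"]);print(finish_job())
E
```

```text
26.45 [-0.15979026  0.38329878 -0.06188404]
the job is handed in; nothing more can be done
None
```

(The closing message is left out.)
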